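Repack the ring clamps under the chest's cantilever tray

TASK

Lift the wooden chest's top tray by its handle, up and back until it stays fully open. With the tray up, clear the snapped clamp stubs left in the pockets underneath into the aluminium scrap bin and lay every good ring clamp from the bench down flat in a pocket of its own; only then swing the tray back down until it is fully closed over them. Leave the small jar and the cup on the bench where they are.

Things in the scene. Friction and masses are not known exactly. Their poses are not given: they have to be found in the camera images.
- chest: Wooden tool chest fixed to the bench, 160 mm (its x) by 244 mm (its y). Origin at bench height under the centre of its pocket block; x points to the back, where the tray swings to. Four pockets lie side by side along y. Front and back walls 46 mm high, inner faces 68 mm from the centre. Steel hinge brackets and arms stand outside both ends, 122 to 134 mm from the centre, behind x = 30 mm.
- arms (a joint): Cantilever arms of the top tray (rad): 0 = tray down over the pockets, 1.745 = swung up and back to its stop. The tray stays level; at value q it is 0.105*(sin(q-0.873)+0.766) m back (chest x) and 0.105*(cos(q-0.873)-0.643) m up from closed: fully open 161 mm back, same height; midway 38 mm higher. Damped; 4 to 6 N move it; past midway it sinks to that end and rests there.
- tray_handle (a point): Middle of the tray's wooden handle bar, along the chest's y above the middle of the tray (160 x 244 x 38 mm, 0.4 kg): bar 14 x 14 mm, 100 mm long (80 mm clear between its posts), its middle 115 mm above the bench when the tray is down, 29 mm above the tray's rim. Axes as the chest's.
- scrap_bin: Open square aluminium bin fixed to the bench, 130 x 130 mm, 50 mm high, 4 mm walls and floor. Origin under its centre.
- pocket0 (a point): Centre of the floor of a pocket in the chest, 8 mm above the bench; axes as the chest's. Pocket 136 mm long (x), 46 mm wide (y), 14 mm deep: the 12 mm thick ribs between and outside the pockets reach 22 mm above the bench. Pockets are spaced 58 mm.
- pocket1 (a point): Centre of the floor of a pocket in the chest, 8 mm above the bench; axes as the chest's. Pocket 136 mm long (x), 46 mm wide (y), 14 mm deep: the 12 mm thick ribs between and outside the pockets reach 22 mm above the bench. Pockets are spaced 58 mm.
- pocket2 (a point): Centre of the floor of a pocket in the chest, 8 mm above the bench; axes as the chest's. Pocket 136 mm long (x), 46 mm wide (y), 14 mm deep: the 12 mm thick ribs between and outside the pockets reach 22 mm above the bench. Pockets are spaced 58 mm.
- pocket3 (a point): Centre of the floor of a pocket in the chest, 8 mm above the bench; axes as the chest's. Pocket 136 mm long (x), 46 mm wide (y), 14 mm deep: the 12 mm thick ribs between and outside the pockets reach 22 mm above the bench. Pockets are spaced 58 mm.
- clamp0: A good wooden ring clamp lying on the bench: pale wooden block 120 x 28 x 30 mm (x, y, z) with a brass band round its middle, about 80 g. Origin at its centre (15 mm above the bench at first), x lengthwise. May be absent.
- clamp1: A good wooden ring clamp lying on the bench: pale wooden block 120 x 28 x 30 mm (x, y, z) with a brass band round its middle, about 80 g. Origin at its centre (15 mm above the bench at first), x lengthwise. May be absent.
- clamp2: A good wooden ring clamp lying on the bench: pale wooden block 120 x 28 x 30 mm (x, y, z) with a brass band round its middle, about 80 g. Origin at its centre (15 mm above the bench at first), x lengthwise. May be absent.
- clamp3: A good wooden ring clamp lying on the bench: pale wooden block 120 x 28 x 30 mm (x, y, z) with a brass band round its middle, about 80 g. Origin at its centre (15 mm above the bench at first), x lengthwise. May be absent.
- stub0: Snapped ring clamp left behind in a pocket, hidden under the closed tray: short wooden block 78 x 28 x 30 mm (x, y, z) with a brass band near one end and a splintered other end, about 50 g. Origin at its centre, x lengthwise. May be absent.
- stub1: Snapped ring clamp left behind in a pocket, hidden under the closed tray: short wooden block 78 x 28 x 30 mm (x, y, z) with a brass band near one end and a splintered other end, about 50 g. Origin at its centre, x lengthwise. May be absent.
- stub2: Snapped ring clamp left behind in a pocket, hidden under the closed tray: short wooden block 78 x 28 x 30 mm (x, y, z) with a brass band near one end and a splintered other end, about 50 g. Origin at its centre, x lengthwise. May be absent.
- stub3: Snapped ring clamp left behind in a pocket, hidden under the closed tray: short wooden block 78 x 28 x 30 mm (x, y, z) with a brass band near one end and a splintered other end, about 50 g. Origin at its centre, x lengthwise. May be absent.
- jar: Bystander, not part of the job: small lidded jar, 44 mm across, 55 mm high.
- cup: Bystander, not part of the job: clear plastic cup, 48 mm across, 40 mm high.

How it is judged:
By the outcome, as a careful person would: the job done as asked, in the order asked, and still so for the second after the job is handed in, with the robot touching nothing.
Of clamp0, clamp1, clamp2, clamp3 only 3 to 4 are there at a start; the rules pass over those that are not, and their reading is None.
Of stub0, stub1, stub2, stub3 only 1 to 2 are there at a start; the rules pass over those that are not, and their reading is None.
At some moment in a run one of clamp0, clamp1, clamp2, clamp3 may be knocked a few centimetres aside while the robot is not near it.
Once in a run the grip may slacken for a moment while it holds something.
It also fails if it takes over 210 s, if anything falls off the work surface, if the arm or the gripper's body presses on something with over 40 N, if the wrist force passes 120 N, or if a joint passes its speed limit or range.

ROBOT

A 7-joint arm with a two-finger parallel gripper is mounted at the origin on the work surface. World frame = base frame: x ahead of the robot, y to its left, z up, the work surface at z = 0. Lengths are in m, angles in rad, forces in N, time in s.
With the tool pointing down it reaches from about 0.425 to 0.875 m from the base axis. Payload 9.9 kg.
Tool frame: the origin (TCP) lies at the very end of the fingers, on their centre line; the grasp point (between the pads) lies 19 mm behind it; x points along the fingers, y is the direction in which the jaws open and shut, and the axes are right-handed (so a half turn about x gives the same grasp; the last joint's range is limited). The gripper opens to 85 mm and grips with 20 to 120 N. Pads are 22 mm wide; open, the fingers measure 114 mm over their backs; the gripper's body (76 mm by 85 mm) begins 54 mm behind the grasp point. The pads swing forward as they close: fully open they stand 13 mm farther back than shut.
Start: joints at [1.264, 0.576, 0.025, 1.437, -0.015, 1.129, -0.057], TCP at [0.149, -0.658, 0.231] pointing down, gripper open.
Joint ranges: [-2.76, 2.76], [-0.34, 2.15], [-1.52, 1.57], [0.19, 2.46], [-1.09, 4.23], [0.17, 1.99], [-2.82, 2.82]. Speed limits (rad/s): [2.22, 2.22, 3.01, 3.01, 3.14, 3.14, 3.14].

INTERFACE

Orientations are given as a unit quaternion [w, x, y, z].
In Python, from bench import read_state, vision, robot gives the robot as it stands. The module is installed in compiled form; this text tells all that it offers.
- The arm moves only by the tool apply_moves, never from a script. Its arguments are lists of equal length, an entry for each row: "delta_pos": the shift along the tool's x, y, z in units of 25 mm (1.0 is 25 mm), a list of three; "rotation": the turn, a rotation vector about the tool's x, y, z in units of 6 degrees (1.0 is 6 degrees), a list of three; "hand": the closure in counts, from 0 (fully open) to 255 (shut). In form: {"delta_pos": [[dx, dy, dz], ...], "rotation": [[wx, wy, wz], ...], "hand": [hand, ...]}. A call has 1 to 5 rows; each row is the pose to reach, as a shift and turn from the pose commanded when the call began, along the tool's axes at that moment; what a row does not reach only later rows make up. A row lasts 1/12 s, in which the tool goes at most 41.7 mm and 7.16 degrees, less where a joint would pass 70% of its speed; a pose out of reach is approached as far as the arm can. A call with a gripper value outside its range is refused whole. The fingers move at their own pace and stop on an object; "force" is the grip in N (left out, the last holds). Time passes only in rows, so rows that repeat a pose let the fingers close. It gives the time, the measured TCP pose, the force and the opening at its end, in the units of the state.
- read_state(): the state, without advancing time (a new reading comes with each control period).
- vision.grab_frame(name): name is "scene" or "side" or "wrist"; returns the picture (384x512x3 uint8, red, green, blue); there is no depth.
- vision.camera_info(name): a dict with "camera_matrix" (3x3 intrinsics, pixels), "camera_from_world" (4x4, takes a point from world to camera coordinates); the wrist camera has in their place "hand_eye" (4x4, takes a point from camera to tool coordinates, whose origin is the TCP and whose axes are the tool frame's). Camera axes: x right, y down, z forward; pixel columns grow to the right and rows downward; lengths in m; the calibration is good to about 2 mm. A picture is of the moment at which its call begins: read the wrist's pose just before it. camera_info takes no time and is no camera call.
- robot.sign_off(): hands the job in, once; it reports no verdict.
The state is a dict: "t": time; "joint_positions": joint angles; "qvel": joint speeds; "joint_efforts": joint torques, N m; "ee_pos": TCP position; "orientation": TCP orientation; "wrist_force": force on the tool from outside, world axes, zero at the start; "torque": the same for the moment, N m; "opening": finger opening in m.
Only numpy, scipy, OpenCV 4.12 (cv2) and the standard library are available. Lean on these libraries where they do the work, as an engineer would, in place of code of your own. Each camera call takes 0.05 s, during which the arm holds its last target. There are 200 camera calls.

## Working session

There is one attempt and no reset: what is moved stays moved. The work goes in short steps, Python scripts to look and compute and a tool call to move; the robot and the scene stay as the last step left them, time stands still between calls to the robot, and variables do not carry over. Pictures are saved under pics/ and viewed, about 12 in all and at most 16, crops included, and the job is handed in when it is done.

Besides the shell and the picture viewer there is one more tool, called after "Request:" as name(argument=value, ...) on one line, values as JSON. apply_moves: Moves the arm, as the interface text tells. Its arguments: {"type":"object","properties":{"delta_pos":{"type":"array"},"rotation":{"type":"array"},"hand":{"type":"array"},"force":{"type":"number"}},"required":["delta_pos","rotation","hand"]}

```bash
mkdir -p pics
python3 - <<'E'
from bench import read_state, vision
import cv2,numpy as np
s=read_state();print(s)
for n in("scene","side"):
    im=vision.grab_frame(n);cv2.imwrite(f"pics/{n}0.png",im[:,:,::-1])
    print(n,vision.camera_info(n))
print(vision.camera_info("wrist"))
a=cv2.imread("pics/scene0.png");b=cv2.imread("pics/side0.png")
E
```

```text
{'t': 0.0, 'joint_positions': array([ 1.26417577,  0.57653033,  0.02481779,  1.43788439, -0.01499182,
        1.12904829, -0.05653873]), 'qvel': array([ 0.00096017,  0.00149737, -0.00078762,  0.00055089,  0.00079156,
        0.00087262,  0.00074467]), 'joint_efforts': array([-6.72580991e-04, -7.65775895e+01,  2.25018561e+00, -2.85965824e+01,
        1.52118847e-02,  1.28293681e-02, -3.29304430e-05]), 'ee_pos': array([ 0.1490788 , -0.65786119,  0.23045163]), 'orientation': array([-0.07803495, -0.7026271 , -0.07921212,  0.70281658]), 'wrist_force': array([0.33526996, 0.05757144, 1.12007035]), 'torque': array([ 0.0599411 , -0.01330026, -0.05077275]), 'opening': 0.08527195412268296}
scene {'camera_matrix': array([[429.00610105,   0.        , 248.80286582],
       [  0.        , 429.00610105, 195.14917108],
       [  0.        ,   0.        ,   1.        ]]), 'camera_from_world': array([[-0.55624472,  0.83078527, -0.01968858,  0.26377625],
       [ 0.62403352,  0.4019355 , -0.67009703, -0.21327794],
       [-0.5487932 , -0.38502427, -0.74201236,  1.55491962],
       [ 0.        ,  0.     
[... 305 characters left out ...]
06419563, -0.58509437, -0.80842037,  0.1160897 ],
       [ 0.08583656,  0.80385166, -0.58860394,  1.33715583],
       [ 0.        ,  0.        ,  0.        ,  1.        ]])}
{'camera_matrix': array([[309.02070513,   0.        , 260.1631845 ],
       [  0.        , 309.02070513, 195.95668951],
       [  0.        ,   0.        ,   1.        ]]), 'hand_eye': array([[-8.96408283e-04, -2.74225702e-01,  9.61664942e-01,
        -1.41396632e-01],
       [ 9.99999494e-01,  1.93882668e-04,  9.87428572e-04,
        -3.63234268e-05],
       [-4.57228458e-04,  9.61665340e-01,  2.74225389e-01,
        -6.96954147e-02],
       [ 0.00000000e+00,  0.00000000e+00,  0.00000000e+00,
         1.00000000e+00]])}
```

View pics/scene0.png

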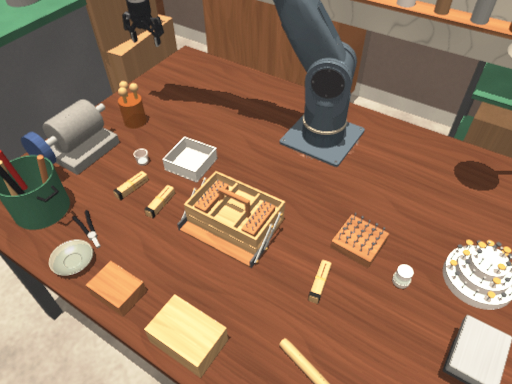

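View pics/side0.png

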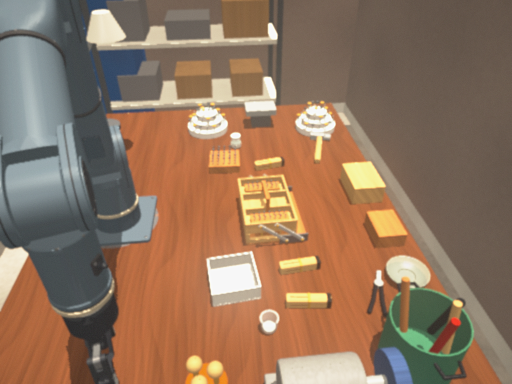

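```bash
cat > h.py <<'E'
import numpy as np,cv2
from scipy.spatial.transform import Rotation as R
from bench import read_state, vision
INF={n:vision.camera_info(n) for n in("scene","side","wrist")}
K={n:INF[n]["camera_matrix"] for n in INF}
def T_wc(n,s=None):
    if n!="wrist": return INF[n]["camera_from_world"]
    q=s["orientation"];T=np.eye(4);T[:3,:3]=R.from_quat(np.r_[q[1:],q[0]]).as_matrix();T[:3,3]=s["ee_pos"]
    return np.linalg.inv(T@INF[n]["hand_eye"])
def proj(P,n,s=None):
    P=np.atleast_2d(P);c=(T_wc(n,s)@np.c_[P,np.ones(len(P))].T)[:3];p=K[n]@c
    return (p[:2]/p[2]).T
def plane(uv,z,n,s=None):
    T=np.linalg.inv(T_wc(n,s));uv=np.atleast_2d(uv)
    d=(T[:3,:3]@np.linalg.inv(K[n])@np.c_[uv,np.ones(len(uv))].T).T
    return T[:3,3]+d*((z-T[2,3])/d[:,2])[:,None]
def tri(obs): # [(name,uv,state)]
    A=[]
    for n,uv,s in obs:
        P=K[n]@T_wc(n,s)[:3];A+=[uv[0]*P[2]-P[0],uv[1]*P[2]-P[1]]
    v=np.linalg.svd(np.array(A))[2][-1];return v[:3]/v[3]
def box(c,yaw,L,W,z0,z1):
    r=np.array([[np.cos(yaw),-np.sin(yaw)],[np.sin(yaw),np.cos(yaw)]])
    q=np.array([[1,1],[1,-1],[-1,-1],[-1,1]])*[L/2,W/2]
    b=q@r.T+np.array(c)[:2]
    return np.r_[np.c_[b,[z0]*4],np.c_[b,[z1]*4]]
def draw(im,P8,n,s=None,k=1,o=(0,0),col=(255,0,0)):
    p=((proj(P8,n,s)-o)*k).astype(int)
    for i in range(4):
        for a,b in((i,(i+1)%4),(i+4,(i+1)%4+4),(i,i+4)): cv2.line(im,tuple(map(int,p[a])),tuple(map(int,p[b])),col,1)
def tooltarget(pos,yaw=None,s=None):
    """pos shift in tool units"""
    s=s or read_state();q=s["orientation"];r=R.from_quat(np.r_[q[1:],q[0]])
    return r.inv().apply(np.array(pos)-s["ee_pos"])/.025
def vertrot(phi,s=None):
    """rotvec (tool, units of 6deg) to tool-down with jaw axis (tool y) at world angle phi; nearest half turn"""
    s=s or read_state();q=s["orientation"];r=R.from_quat(np.r_[q[1:],q[0]]);best=None
    for f in(phi,phi+np.pi):
        y=np.array([np.cos(f),np.sin(f),0]);x=np.array([0,0,-1.]);M=np.c_[x,y,np.cross(x,y)]
        v=(r.inv()*R.from_matrix(M)).as_rotvec()
        if best is None or np.linalg.norm(v)<np.linalg.norm(best): best=v
    return np.degrees(best)/6
E
python3 - <<'E'
import cv2,numpy as np
a=cv2.imread("pics/scene0.png")[165:305,110:340];b=cv2.imread("pics/side0.png")[145:315,195:345]
a=cv2.resize(a,None,fx=3.4,fy=3.4,interpolation=2);cv2.imwrite("pics/sc1.png",a)
b=cv2.resize(b,None,fx=3.5,fy=3.5,interpolation=2);cv2.imwrite("pics/si1.png",b)
E
```

```text
(no output)
```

View pics/sc1.png

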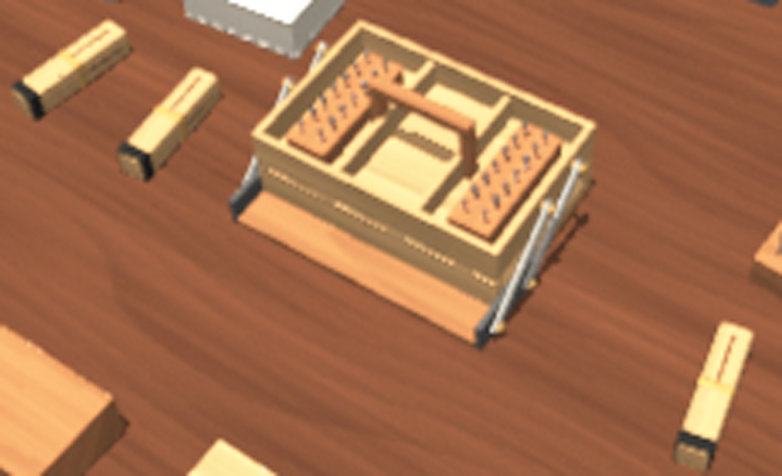

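View pics/si1.png

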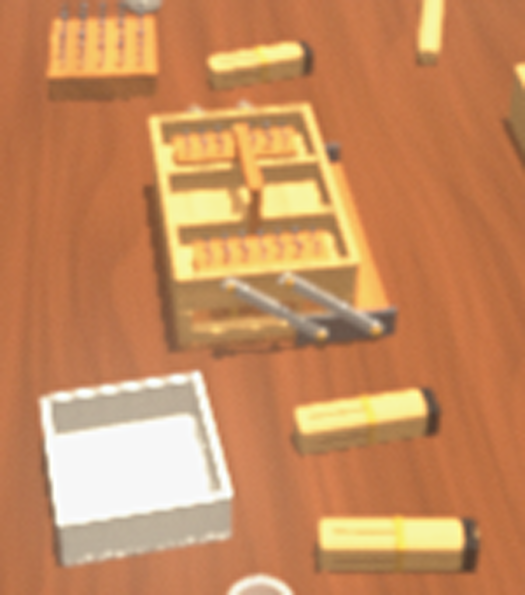

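Run:
```python
from h import *
S=lambda x,y:("scene",(110+x/3.4,165+y/3.4),None)
D=lambda x,y:("side",(195+x/3.5,145+y/3.5),None)
np.set_printoptions(precision=4,suppress=True)
for n,a,b in[("rim+x-y",(253,132),(358,262)),("rim-x-y",(363,22),(175,282)),("rim-x+y",(595,125),(150,118)),("rim+x+y",(497,248),(310,103)),
 ("A",(70,60),(397,532)),("B",(168,112),(365,409)),("C",(715,387),(260,57)),("h-",(372,85),(257,185)),("h+",(475,128),(240,130))]:
    P=tri([S(*a),D(*b)]);print(n,P,proj(P,"scene")[0]-S(*a)[1],proj(P,"side")[0]-D(*b)[1])
for n,z,e in[("A",.03,((318,532),(475,530))),("B",.03,((297,420),(436,400))),("C",.03,((210,65),(310,47))),("bin",.05,((42,400),(200,375),(231,492),(58,525)))]:
    W=np.array([plane(D(*p)[1],z,"side")[0] for p in e]);d=W[1]-W[0];print(n,W[:,:2].tolist(),W.mean(0),np.linalg.norm(d),np.degrees(np.arctan2(d[1],d[0])))
for n,z,e in[("A",.03,((20,88),(118,28))),("B",.03,((130,148),(207,73))),("C",.03,((693,447),(737,326)))]:
    W=np.array([plane(S(*p)[1],z,"scene")[0] for p in e]);d=W[0]-W[1];print(n,W.mean(0),np.linalg.norm(d),np.degrees(np.arctan2(d[1],d[0])))
print("jar",plane((403,268),.055,"scene"),"cup",plane((140,153),.04,"scene"),"jar/cup side",plane((235,136),.055,"side"),plane((268,315),.04,"side"))
```

```text
rim+x-y [ 0.5734 -0.1573  0.0826] [-0.5122  0.3314] [-0.6203 -0.264 ]
rim-x-y [ 0.4132 -0.1605  0.0781] [-0.4887  0.3871] [-0.6535 -0.3631]
rim-x+y [0.408  0.0822 0.0811] [-0.3386  0.307 ] [-0.368  -0.2401]
rim+x+y [0.5674 0.0847 0.0871] [-1.0809  0.8204] [-1.055  -0.5603]
A [ 0.5619 -0.4003  0.0243] [-0.2751  0.1491] [-0.4247 -0.139 ]
B [ 0.5615 -0.2762  0.0255] [-0.1723  0.1027] [-0.2362 -0.0887]
C [0.5444 0.274  0.0217] [-0.3332  0.2781] [-0.2876 -0.1694]
h- [ 0.496  -0.0837  0.1158] [ 0.1014 -0.0779] [0.1207 0.0636]
h+ [0.4887 0.0127 0.1105] [-0.7847  0.6366] [-0.8552 -0.492 ]
A [[0.5028010352211634, -0.39887660564807437], [0.6201569774867495, -0.40980705857633326]] [ 0.5615 -0.4043  0.03  ] 0.11786387057220063 -5.321138666087709
B [[0.5037951967053658, -0.28656160667099373], [0.6213087566394984, -0.2772248179890484]] [ 0.5626 -0.2819  0.03  ] 0.11788389368902046 4.542770576076811
C [[0.4857076418902454, 0.24948298414662617], [0.6032166539561594, 0.27463262229174057]] [0.5445 0.2621 0.03  ] 0.12017018022595007 12.080367917156607
bin [[0.29893384016236757, -0.2610678214509915], [0.42839823506263636, -0.24716677582258761], [0.440325176377174, -0.37078713174366384], [0.3104525360451986, -0.3874366802767776]] [ 0.3695 -0.3166  0.05  ] 0.1302085581536625 6.128568314528064
A [ 0.5619 -0.3976  0.03  ] 0.11005580493520835 -11.783057416573477
B [ 0.5606 -0.2736  0.03  ] 0.10753259801525943 1.3096562236691074
C [0.5459 0.2754 0.03  ] 0.11601775999442054 10.552157797252576
jar [[0.4173 0.445  0.055 ]] cup [[ 0.4511 -0.4585  0.04  ]] jar/cup side [[0.4188 0.4347 0.055 ]] [[ 0.4483 -0.4559  0.04  ]]
```

```bash
cat >> h.py <<'E'
np.set_printoptions(precision=3,suppress=True)
def go(pos,phideg=None,s=None):
    s=s or read_state();q=s["orientation"];M=R.from_quat(np.r_[q[1:],q[0]]).as_matrix()
    t=tooltarget(pos,s=s)
    print("pos",s["ee_pos"],"tooly",M[:,1],"toolz",M[:,2],"t%.1f"%s["t"],"open %.4f"%s["opening"])
    print(" -> d",t,"mm",np.linalg.norm(t)*25,"" if phideg is None else vertrot(np.radians(phideg),s))
E
python3 -c "
from h import *
go([.492,-.036,.2],1.2)"
```

```text
pos [ 0.149 -0.658  0.231] tooly [ 0.221 -0.975 -0.001] toolz [-0.975 -0.221  0.   ] t0.1 open 0.0855
 -> d [  1.251 -21.23  -18.876] mm 710.8803453549332 [-13.073  -0.009   0.012]
```

Request:
apply_moves(delta_pos=[[0.1,-1.3,-1.2],[0.15,-2.6,-2.4],[0.2,-4,-3.6],[0.3,-5.3,-4.7],[0.3,-5.3,-4.7]], rotation=[[-0.8,0,0],[-1.6,0,0],[-2.4,0,0],[-3.3,0,0],[-3.3,0,0]], hand=[0,0,0,0,0])

```text
t: 0.52
ee_pos: [0.2381, -0.497, 0.2235]
orientation: [0.201, 0.678, 0.203, -0.677]
wrist_force: [0.7, 0.1, 0.3]
opening: 0.0854
```

Request:
apply_moves(delta_pos=[[0.1,-0.8,-1.5],[0.15,-1.7,-3.1],[0.2,-2.6,-4.7],[0.3,-3.4,-6.2],[0.3,-3.4,-6.2]], rotation=[[-0.8,0,0],[-1.6,0,0],[-2.4,0,0],[-3.3,0,0],[-3.3,0,0]], hand=[0,0,0,0,0])

```text
t: 0.93
ee_pos: [0.3222, -0.3423, 0.2162]
orientation: [0.315, 0.633, 0.316, -0.632]
wrist_force: [0.4, 0.8, -0.2]
opening: 0.0858
```

Request:
apply_moves(delta_pos=[[0.1,-0.3,-1.7],[0.15,-0.6,-3.5],[0.2,-0.8,-5.3],[0.3,-1.1,-7],[0.3,-1.1,-7]], rotation=[[-0.8,0,0],[-1.6,0,0],[-2.4,0,0],[-3.3,0,0],[-3.3,0,0]], hand=[0,0,0,0,0])

```text
t: 1.35
ee_pos: [0.4073, -0.187, 0.2089]
orientation: [0.42, 0.57, 0.42, -0.568]
wrist_force: [-0.7, 0.2, -0.6]
opening: 0.0852
```

```bash
python3 -c "
from h import *
go([.492,-.036,.2],1.2)"
```

```text
pos [ 0.407 -0.187  0.209] tooly [ 0.955 -0.295  0.001] toolz [-0.295 -0.955 -0.003] t1.4 open 0.0852
 -> d [ 0.376  1.453 -6.771] mm 173.38827301093332 [-3.061 -0.023 -0.015]
```

Request:
apply_moves(delta_pos=[[0.1,0.4,-1.7],[0.2,0.7,-3.4],[0.3,1.1,-5.1],[0.4,1.45,-6.8],[0.4,1.45,-6.8]], rotation=[[-0.8,0,0],[-1.6,0,0],[-2.4,0,0],[-3.05,0,0],[-3.05,0,0]], hand=[60,60,60,60,60])

```text
t: 1.77
ee_pos: [0.494, -0.035, 0.1988]
orientation: [0.504, 0.497, 0.505, -0.494]
wrist_force: [-0.2, 0.4, 1.3]
opening: 0.0653
```

```bash
python3 -c "
from h import *
s=read_state();im=vision.grab_frame('wrist')[:,:,::-1].copy()
draw(im,box([.492,-.036],np.radians(1.2),.014,.1,.108,.122),'wrist',s)
draw(im,box([.4913,-.038],np.radians(1.2),.16,.244,.048,.086),'wrist',s,col=(0,0,255))
cv2.imwrite('pics/w1.png',im)
go([.492,-.036,.1],1.2)"
```

```text
pos [ 0.493 -0.037  0.199] tooly [1.    0.015 0.001] toolz [ 0.015 -1.    -0.003] t1.8 open 0.0652
 -> d [ 3.944 -0.053 -0.013] mm 98.602781419295 [-0.056 -0.029 -0.012]
```

View pics/w1.png

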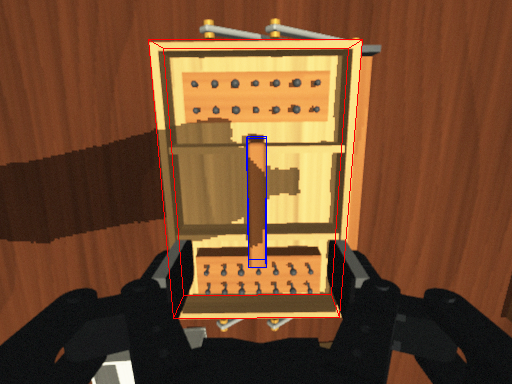

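Request:
apply_moves(delta_pos=[[1,0,0],[2,0,0],[3,0,0],[4.1,0,0],[4.1,0,0]], rotation=[[0,0,0],[0,0,0],[0,0,0],[0,0,0],[0,0,0]], hand=[60,60,60,60,60], force=40)

```text
t: 2.23
ee_pos: [0.4881, -0.043, 0.0924]
orientation: [0.5, 0.497, 0.503, -0.5]
wrist_force: [-1.8, -0.5, -0.0]
opening: 0.0654
```

Request:
apply_moves(delta_pos=[[0,0,0],[0,0,0],[0,0,0],[0,0,0],[0,0,0]], rotation=[[0,0,0],[0,0,0],[0,0,0],[0,0,0],[0,0,0]], hand=[255,255,255,255,255])

```text
t: 2.65
ee_pos: [0.4919, -0.0422, 0.0977]
orientation: [0.503, 0.498, 0.501, -0.497]
wrist_force: [-0.6, -1.3, 8.0]
opening: 0.0137
```

Request:
apply_moves(delta_pos=[[0,0,0],[0,0,0],[0,0,0],[0,0,0],[0,0,0]], rotation=[[0,0,0],[0,0,0],[0,0,0],[0,0,0],[0,0,0]], hand=[255,255,255,255,255])

```text
t: 3.07
ee_pos: [0.4919, -0.0422, 0.0977]
orientation: [0.503, 0.498, 0.501, -0.497]
wrist_force: [-0.5, -1.3, 8.3]
opening: 0.0131
```

Request:
apply_moves(delta_pos=[[-0.3,0.28,0],[-0.58,0.6,0],[-0.82,0.94,0],[-1.04,1.3,0],[-1.21,1.68,0]], rotation=[[0,0,0],[0,0,0],[0,0,0],[0,0,0],[0,0,0]], hand=[255,255,255,255,255])

```text
t: 3.48
ee_pos: [0.5312, -0.0411, 0.1269]
orientation: [0.501, 0.497, 0.503, -0.498]
wrist_force: [-7.2, 3.1, 1.1]
opening: 0.0134
```

Request:
apply_moves(delta_pos=[[-0.13,0.4,0],[-0.23,0.81,0],[-0.28,1.23,0],[-0.29,1.65,0],[-0.25,2.07,0]], rotation=[[0,0,0],[0,0,0],[0,0,0],[0,0,0],[0,0,0]], hand=[255,255,255,255,255])

```text
t: 3.9
ee_pos: [0.5853, -0.0395, 0.1345]
orientation: [0.502, 0.498, 0.502, -0.497]
wrist_force: [-2.9, 4.3, 5.7]
opening: 0.013
```

```bash
python3 -c "
from h import *
s=read_state();print(s['wrist_force'])
go([.492+.161,-.036+.003,.097],1.2)"
```

```text
[-2.917  4.349  5.686]
pos [ 0.585 -0.04   0.134] tooly [1.    0.01  0.001] toolz [ 0.01  -1.    -0.001] t3.9 open 0.0130
 -> d [ 1.504  2.71  -0.233] mm 77.69913898906431 [-0.105 -0.012 -0.013]
```

Request:
apply_moves(delta_pos=[[0.07,0.41,0],[0.18,0.82,0],[0.33,1.21,0],[0.53,1.58,0],[0.76,1.93,0]], rotation=[[0,0,0],[0,0,0],[0,0,0],[0,0,0],[0,0,0]], hand=[255,255,255,255,255])

```text
t: 4.32
ee_pos: [0.6343, -0.0382, 0.1151]
orientation: [0.503, 0.499, 0.503, -0.496]
wrist_force: [0.5, 6.2, 2.1]
opening: 0.0131
```

Request:
apply_moves(delta_pos=[[0.26,0.33,0],[0.55,0.63,0],[0.7,0.77,0],[0.72,0.79,0],[0.72,0.79,0]], rotation=[[0,0,0],[0,0,0],[0,0,0],[0,0,0],[0,0,0]], hand=[255,255,255,255,255])

```text
t: 4.73
ee_pos: [0.6528, -0.0376, 0.0977]
orientation: [0.502, 0.498, 0.503, -0.496]
wrist_force: [-4.3, 5.8, 11.0]
opening: 0.0134
```

Request:
apply_moves(delta_pos=[[0,0,0],[0,0,0],[0,0,0],[0,0,0],[0,0,0]], rotation=[[0,0,0],[0,0,0],[0,0,0],[0,0,0],[0,0,0]], hand=[60,60,60,60,60])

```text
t: 5.15
ee_pos: [0.6527, -0.0411, 0.0958]
orientation: [0.502, 0.498, 0.502, -0.498]
wrist_force: [0.1, 1.1, -0.1]
opening: 0.065
```

Request:
apply_moves(delta_pos=[[-1,0,0],[-2,0,0],[-3,0,0],[-4,0,0],[-5,0,0]], rotation=[[0,0,0],[0,0,0],[0,0,0],[0,0,0],[0,0,0]], hand=[60,60,60,60,60])

```text
t: 5.57
ee_pos: [0.6526, -0.0408, 0.222]
orientation: [0.502, 0.498, 0.502, -0.498]
wrist_force: [0.5, 0.1, -1.0]
opening: 0.0654
```

```bash
python3 -c "
from h import *
a=vision.grab_frame('scene')[150:310,100:340,::-1].copy();b=vision.grab_frame('side')[140:320,190:370,::-1].copy()
a=cv2.resize(a,None,fx=3,fy=3,interpolation=2)[:, :]
cv2.imwrite('pics/sc2.png',a);cv2.imwrite('pics/si2.png',cv2.resize(b,None,fx=3.3,fy=3.3,interpolation=2))
go([.40,-.037,.3],91.2)"
```

```text
pos [ 0.655 -0.04   0.225] tooly [1.    0.008 0.007] toolz [ 0.008 -1.    -0.   ] t5.7 open 0.0654
 -> d [ -3.06  -10.17   -0.216] mm 265.5648982628143 [14.873 -0.051 -0.052]
```

View pics/sc2.png

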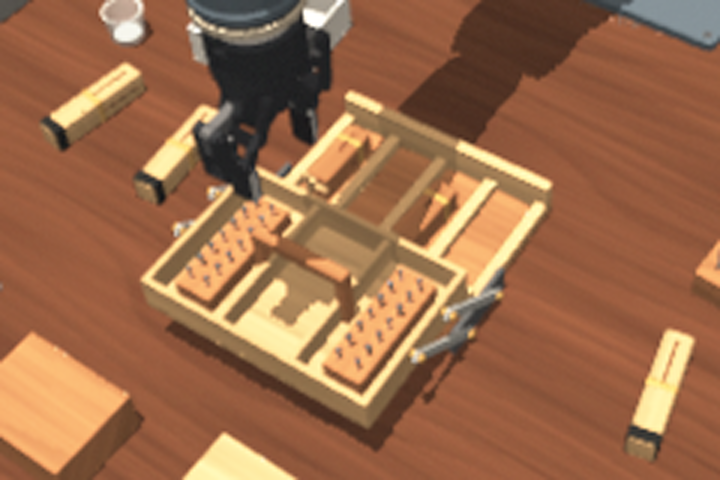

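Request:
apply_moves(delta_pos=[[-0.6,-0.5,0],[-1.2,-1,0],[-1.4,-1.7,0],[-1.4,-2.3,0],[-1.4,-2.8,0]], rotation=[[-1,0,0],[-2,0,0],[-3,0,0],[-4,0,0],[-5,0,0]], hand=[60,60,60,60,60])

```text
t: 6.08
ee_pos: [0.5817, -0.0414, 0.2557]
orientation: [0.615, 0.349, 0.615, -0.35]
wrist_force: [-0.1, -0.1, -0.3]
opening: 0.0655
```

Request:
apply_moves(delta_pos=[[0,-0.5,-0.3],[0,-1,-0.6],[0,-1.5,-0.9],[0,-2,-1.2],[0,-2.4,-1.4]], rotation=[[-1,0,0],[-2,0,0],[-3,0,0],[-4,0,0],[-5,0,0]], hand=[60,60,60,60,60])

```text
t: 6.5
ee_pos: [0.5119, -0.0415, 0.2552]
orientation: [0.684, 0.178, 0.685, -0.179]
wrist_force: [-0.4, 0.4, 0.3]
opening: 0.0653
```

Request:
apply_moves(delta_pos=[[0,-0.3,-0.5],[0,-0.6,-1],[0,-0.9,-1.5],[0,-1.2,-2],[0,-1.4,-2.4]], rotation=[[-1,0,0],[-2,0,0],[-3,0,0],[-4,0,0],[-5,0,0]], hand=[60,60,60,60,60])

```text
t: 6.92
ee_pos: [0.4424, -0.0427, 0.2553]
orientation: [0.707, -0.005, 0.707, 0.004]
wrist_force: [-0.2, -0.4, 0.1]
opening: 0.0651
```

```bash
python3 -c "
from h import *
s=read_state();im=vision.grab_frame('wrist')[:,:,::-1].copy();cv2.imwrite('pics/w2raw.png',im)
import pickle;pickle.dump(s,open('w2.pkl','wb'))
big=cv2.resize(im,None,fx=1.5,fy=1.5,interpolation=2)
y=np.radians(1.2);c=np.array([.4913,-.038])
for i in range(4):
    o=-87+58*i;p=c+np.array([-np.sin(y),np.cos(y)])*o/1000
    print(i,p);draw(big,box(p,y,.136,.046,.008,.022),'wrist',s,k=1.5)
cv2.imwrite('pics/w2.png',big)
print(s['joint_positions']);go([.446,-.037,.26],91.2,s)"
```

```text
0 [ 0.493 -0.125]
1 [ 0.492 -0.067]
2 [ 0.491 -0.009]
3 [0.489 0.049]
[ 0.719  0.304 -0.94   1.952  0.287  1.027  1.233]
pos [ 0.442 -0.043  0.255] tooly [-0.013  1.    -0.   ] toolz [ 1.     0.013 -0.001] t6.9 open 0.0651
 -> d [-0.189  0.226  0.146] mm 8.218845163038045 [-0.077 -0.01   0.003]
```

View pics/w2.png

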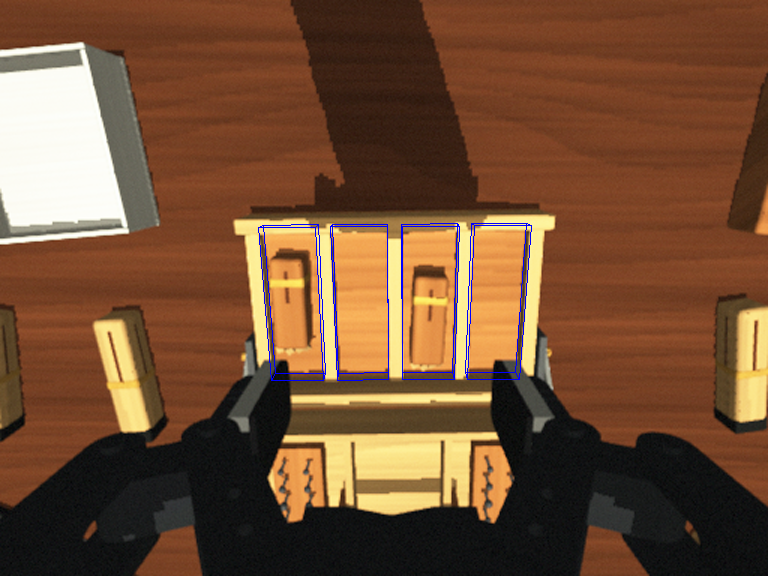

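```bash
python3 -c "
from h import *
import pickle;s=pickle.load(open('w2.pkl','rb'))
for n,e in(('s0',((288,260),(292,348))),('s1',((429,278),(428,366))),('B',((111,318),(137,435))),('C',((741,305),(744,425)))):
    P=plane(np.array(e)/1.5,.03 if n in 'BC' else .038,'wrist',s);d=P[1]-P[0];print(n,P.mean(0),np.linalg.norm(d),np.degrees(np.arctan2(d[1],d[0])))
P=plane(np.array([(304,300),(275,300)])/1.5,.038,'wrist',s);print(P)
go([.493,-.126,.20],91.2)
"
```

```text
s0 [ 0.486 -0.124  0.038] 0.07471631156766137 -0.16520146350648407
s1 [ 0.5   -0.011  0.038] 0.07639184045063742 1.450791747436039
B [ 0.558 -0.272  0.03 ] 0.1115953924183947 3.3052365885693438
C [0.539 0.262 0.03 ] 0.11547891327113192 13.83927804832019
[[ 0.481 -0.112  0.038]
 [ 0.482 -0.136  0.038]]
pos [ 0.441 -0.043  0.255] tooly [-0.021  1.    -0.001] toolz [ 1.     0.021 -0.003] t7.0 open 0.0650
 -> d [ 2.202 -3.377  2.03 ] mm 112.84296643542868 [ 0.002 -0.027  0.011]
```

Request:
apply_moves(delta_pos=[[1.2,-0.8,0.4],[2.6,-1.6,0.9],[4,-2.5,1.3],[5.4,-3.28,1.73],[6.2,-3.28,1.73]], rotation=[[0,0,0],[0,0,0],[0,0,0],[0,0,0],[0,0,0]], hand=[120,120,120,120,120])

```text
t: 7.38
ee_pos: [0.4879, -0.1281, 0.0968]
orientation: [0.706, -0.001, 0.708, 0.0]
wrist_force: [0.1, 0.1, -0.3]
opening: 0.0454
```

Request:
apply_moves(delta_pos=[[0,0,0],[1,0,0],[2,0,0],[2.6,0,0],[3,0,0]], rotation=[[0,0,0],[0,0,0],[0,0,0],[0,0,0],[0,0,0]], hand=[120,120,120,120,120])

```text
t: 7.8
ee_pos: [0.4878, -0.1233, 0.0254]
orientation: [0.707, -0.003, 0.707, 0.003]
wrist_force: [0.3, 1.0, -0.1]
opening: 0.0452
```

```bash
python3 -c "
from h import *
go([.486,-.124,.025],91.2);print(read_state()['wrist_force'])"
```

```text
pos [ 0.488 -0.123  0.025] tooly [-0.008  1.     0.   ] toolz [ 1.     0.008 -0.   ] t7.8 open 0.0452
 -> d [ 0.017 -0.027 -0.071] mm 1.9414665886970464 [-0.126 -0.004 -0.003]
[ 0.339  0.97  -0.056]
```

Request:
apply_moves(delta_pos=[[0,0,0],[0,0,0],[0,0,0],[0,0,0],[0,0,0]], rotation=[[0,0,0],[0,0,0],[0,0,0],[0,0,0],[0,0,0]], hand=[255,255,255,255,255], force=45)

```text
t: 8.22
ee_pos: [0.4883, -0.1242, 0.0267]
orientation: [0.708, -0.003, 0.707, 0.003]
wrist_force: [-0.2, 0.1, 0.3]
opening: 0.0264
```

Request:
apply_moves(delta_pos=[[0,0,0],[-0.5,0,0],[-1.2,0,0],[-2.2,0,0],[-3.4,0,0]], rotation=[[0,0,0],[0,0,0],[0,0,0],[0,0,0],[0,0,0]], hand=[255,255,255,255,255])

```text
t: 8.63
ee_pos: [0.4868, -0.1238, 0.1111]
orientation: [0.706, -0.003, 0.708, 0.003]
wrist_force: [0.4, -0.2, 0.3]
opening: 0.0265
```

```bash
python3 -c "
from h import *
go([.3695,-.3166,.115],91.2);print(read_state()['wrist_force'],read_state()['joint_positions'])"
```

```text
pos [ 0.487 -0.124  0.111] tooly [-0.008  1.     0.001] toolz [ 1.     0.008 -0.002] t8.6 open 0.0265
 -> d [-0.153 -7.673 -4.758] mm 225.7331746778232 [-0.119 -0.022 -0.009]
[ 0.411 -0.215  0.27 ] [ 0.676  0.568 -0.771  2.015  0.559  0.783  1.151]
```

Request:
apply_moves(delta_pos=[[0,-1,-0.6],[0,-2.1,-1.2],[0,-3.2,-1.8],[0,-4.2,-2.4],[0,-4.2,-2.4]], rotation=[[0,0,0],[0,0,0],[0,0,0],[0,0,0],[0,0,0]], hand=[255,255,255,255,255])

```text
t: 9.05
ee_pos: [0.4245, -0.2351, 0.1103]
orientation: [0.706, -0.001, 0.708, -0.001]
wrist_force: [0.4, 0.7, -0.8]
opening: 0.0265
```

Request:
apply_moves(delta_pos=[[0,-1,-0.6],[0,-2.1,-1.2],[0,-3.2,-1.8],[0,-4.2,-2.4],[0,-4.2,-2.4]], rotation=[[0,0,0],[0,0,0],[0,0,0],[0,0,0],[0,0,0]], hand=[255,255,255,255,255])

```text
t: 9.47
ee_pos: [0.3654, -0.3402, 0.1103]
orientation: [0.706, -0.001, 0.708, -0.001]
wrist_force: [-0.5, -0.4, -1.6]
opening: 0.0267
```

```bash
python3 -c "
from h import *
s=read_state();im=vision.grab_frame('wrist')[:,:,::-1].copy()
draw(im,box([.3695,-.3166],np.radians(6),.13,.13,0,.05),'wrist',s);cv2.imwrite('pics/w3.png',im)
go([.370,-.334,.042],96)"
```

```text
pos [ 0.367 -0.338  0.111] tooly [-0.002  1.    -0.001] toolz [ 1.     0.002 -0.001] t9.5 open 0.0267
 -> d [2.741 0.145 0.112] mm 68.6810782265859 [-0.979 -0.013  0.004]
```

View pics/w3.png

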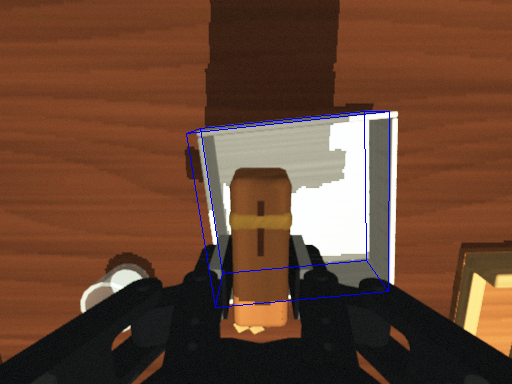

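Request:
apply_moves(delta_pos=[[0,0.4,0.1],[0.8,0.5,0.1],[1.7,0.5,0.1],[2.7,0.5,0.1],[2.7,0.5,0.1]], rotation=[[-0.5,0,0],[-0.9,0,0],[-0.9,0,0],[-0.9,0,0],[-0.9,0,0]], hand=[255,255,255,255,255])

```text
t: 9.93
ee_pos: [0.3714, -0.3192, 0.0406]
orientation: [0.705, -0.037, 0.707, 0.04]
wrist_force: [-0.9, -0.2, -1.0]
opening: 0.0268
```

Request:
apply_moves(delta_pos=[[0,0,0],[0,0,0],[0,0,0],[-1.4,0,0],[-2.8,0,0]], rotation=[[0,0,0],[0,0,0],[0,0,0],[0,0,0],[0.9,0,0]], hand=[145,145,145,145,145])

```text
t: 10.35
ee_pos: [0.3713, -0.3214, 0.1141]
orientation: [0.707, -0.003, 0.708, 0.005]
wrist_force: [0.7, -1.6, 0.3]
opening: 0.0371
```

```bash
python3 -c "
from h import *
go([.500,-.0105,.10],91.2)"
```

```text
pos [ 0.371 -0.321  0.114] tooly [-0.011  1.     0.003] toolz [ 1.     0.011 -0.002] t10.3 open 0.0371
 -> d [ 0.586 12.377  5.284] mm 336.7632299243799 [-0.096 -0.015 -0.025]
```

Now stub 1 in pocket 2.

Request:
apply_moves(delta_pos=[[0,1.5,0.6],[0,3,1.2],[0,4.5,1.8],[0,6.2,2.6],[0,6.2,2.6]], rotation=[[0,0,0],[0,0,0],[0,0,0],[0,0,0],[0,0,0]], hand=[120,120,120,120,120])

```text
t: 10.77
ee_pos: [0.4398, -0.1596, 0.1157]
orientation: [0.709, -0.005, 0.705, 0.007]
wrist_force: [1.3, 0.7, -0.4]
opening: 0.0449
```

Request:
apply_moves(delta_pos=[[0,1.5,0.6],[0,3,1.3],[0.2,4.6,2],[0.5,6.2,2.65],[0.5,6.2,2.65]], rotation=[[0,0,0],[0,0,0],[0,0,0],[0,0,0],[0,0,0]], hand=[120,120,120,120,120])

```text
t: 11.18
ee_pos: [0.5038, -0.0023, 0.1024]
orientation: [0.709, -0.004, 0.705, 0.008]
wrist_force: [0.5, -0.1, 0.6]
opening: 0.0453
```

```bash
python3 -c "
from h import *
s=read_state();im=vision.grab_frame('wrist')[:,:,::-1].copy()
draw(im,box([.5,-.0105],np.radians(1.2),.078,.028,.008,.038),'wrist',s);cv2.imwrite('pics/w4.png',im)
go([.500,-.0105,.025],91.2)"
```

```text
pos [ 0.503 -0.005  0.102] tooly [-0.016  1.     0.003] toolz [1.    0.016 0.004] t11.2 open 0.0453
 -> d [ 3.08  -0.222 -0.119] mm 77.26630088895296 [-0.044  0.034 -0.032]
```

View pics/w4.png

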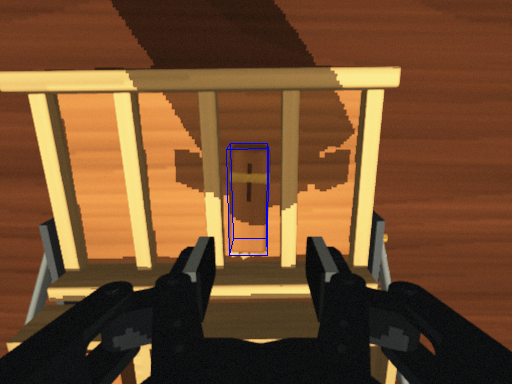

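Request:
apply_moves(delta_pos=[[0.4,-0.2,-0.1],[1.2,-0.2,-0.1],[2.1,-0.2,-0.1],[3.05,-0.2,-0.1],[3.05,-0.2,-0.1]], rotation=[[0,0,0],[0,0,0],[0,0,0],[0,0,0],[0,0,0]], hand=[120,120,120,120,120])

```text
t: 11.65
ee_pos: [0.4954, -0.0192, 0.0216]
orientation: [0.705, -0.002, 0.709, 0.002]
wrist_force: [-1.2, 0.8, -0.3]
opening: 0.046
```

Request:
apply_moves(delta_pos=[[0,0,0],[0,0,0],[0,0,0],[0,0,0],[0,0,0]], rotation=[[0,0,0],[0,0,0],[0,0,0],[0,0,0],[0,0,0]], hand=[255,255,255,255,255])

```text
t: 12.07
ee_pos: [0.4986, -0.0167, 0.0254]
orientation: [0.708, -0.003, 0.707, 0.003]
wrist_force: [-0.4, 0.3, -0.4]
opening: 0.0264
```

Request:
apply_moves(delta_pos=[[0,0,0],[-0.5,0,0],[-1.2,0,0],[-2.2,0,0],[-3.4,0,0]], rotation=[[0,0,0],[0,0,0],[0,0,0],[0,0,0],[0,0,0]], hand=[255,255,255,255,255])

```text
t: 12.48
ee_pos: [0.4971, -0.0163, 0.1098]
orientation: [0.706, -0.003, 0.708, 0.003]
wrist_force: [0.5, 0.2, 0.1]
opening: 0.0267
```

```bash
python3 -c "
from h import *
go([.371,-.292,.11],91.2)"
```

```text
pos [ 0.497 -0.016  0.11 ] tooly [-0.009  1.     0.   ] toolz [ 1.     0.009 -0.002] t12.5 open 0.0267
 -> d [  0.    -10.983  -5.143] mm 303.1950668980486 [-0.116 -0.024 -0.004]
```

Request:
apply_moves(delta_pos=[[0,-1.4,-0.7],[0,-2.8,-1.3],[0,-4.2,-2],[0,-5.5,-2.6],[0,-5.5,-2.6]], rotation=[[0,0,0],[0,0,0],[0,0,0],[0,0,0],[0,0,0]], hand=[255,255,255,255,255])

```text
t: 12.9
ee_pos: [0.4297, -0.1616, 0.1089]
orientation: [0.705, -0.001, 0.709, -0.002]
wrist_force: [0.2, -0.8, -0.3]
opening: 0.0267
```

Request:
apply_moves(delta_pos=[[0,-1.4,-0.7],[0,-2.8,-1.3],[0,-4.2,-2],[0,-5.5,-2.5],[0,-5.5,-2.5]], rotation=[[0,0,0],[0,0,0],[-0.4,0,0],[-0.9,0,0],[-0.9,0,0]], hand=[255,255,255,255,255])

```text
t: 13.32
ee_pos: [0.3687, -0.2991, 0.1089]
orientation: [0.705, -0.035, 0.708, 0.033]
wrist_force: [-0.4, -0.5, -0.9]
opening: 0.0264
```

Request:
apply_moves(delta_pos=[[0,0,0],[0,0,0],[0,0,0],[0.7,0,0],[1.4,0,0]], rotation=[[0,0,0],[0,0,0],[0,0,0],[0,0,0],[0,0,0]], hand=[255,255,255,255,255])

```text
t: 13.73
ee_pos: [0.3744, -0.2915, 0.075]
orientation: [0.707, -0.037, 0.705, 0.036]
wrist_force: [-0.0, -1.4, -0.9]
opening: 0.0267
```

```bash
python3 -c "
from h import *
s=read_state();im=vision.grab_frame('wrist')[:,:,::-1].copy();cv2.imwrite('pics/w5.png',im)
go([.371,-.289,.05],96)"
```

```text
pos [ 0.373 -0.291  0.072] tooly [-0.104  0.995  0.002] toolz [ 0.995  0.104 -0.001] t13.8 open 0.0265
 -> d [ 0.882  0.072 -0.064] mm 22.17903078975811 [-0.001 -0.01  -0.016]
```

View pics/w5.png

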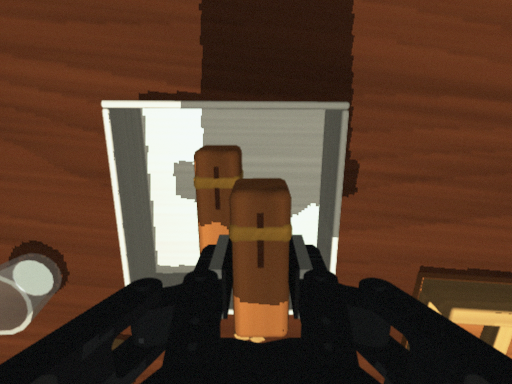

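Request:
apply_moves(delta_pos=[[0.2,0.25,0],[0.5,0.3,0],[0.5,0.3,0],[0.5,0.3,0],[0.5,0.3,0]], rotation=[[0,0,0],[0,0,0],[0,0,0],[0,0,0],[0,0,0]], hand=[255,255,255,255,255])

```text
t: 14.2
ee_pos: [0.3725, -0.2849, 0.0625]
orientation: [0.706, -0.037, 0.706, 0.036]
wrist_force: [0.4, -0.8, -0.8]
opening: 0.0263
```

Request:
apply_moves(delta_pos=[[0,0,0],[0,0,0],[0,0,0],[0,0,0],[-1,0,0]], rotation=[[0,0,0],[0,0,0],[0,0,0],[0,0,0],[0,0,0]], hand=[145,145,145,145,145])

```text
t: 14.62
ee_pos: [0.3704, -0.2843, 0.0847]
orientation: [0.705, -0.035, 0.707, 0.037]
wrist_force: [-1.3, -0.8, -0.2]
opening: 0.0367
```

```bash
python3 -c "
from h import *
go([.49,-.29,.15],93)"
```

```text
pos [ 0.37  -0.284  0.085] tooly [-0.102  0.995  0.003] toolz [ 0.995  0.102 -0.004] t14.6 open 0.0367
 -> d [-2.63  -0.707  4.726] mm 136.36231421530607 [ 0.477 -0.035 -0.032]
```

Request:
apply_moves(delta_pos=[[-1,-0.3,1],[-2,-0.6,2.2],[-3,-1,3.4],[-4,-1.4,4.7],[-4.6,-1.9,4.9]], rotation=[[0.5,0,0],[0.5,0,0],[0.5,0,0],[0.5,0,0],[0.5,0,0]], hand=[0,0,0,0,0])

```text
t: 15.03
ee_pos: [0.5045, -0.3179, 0.2055]
orientation: [0.709, -0.019, 0.704, 0.019]
wrist_force: [-0.4, 0.6, 1.0]
opening: 0.0853
```

Request:
apply_moves(delta_pos=[[0,0,0],[0,0,0],[0,0,0],[0,0,0],[0,0,0]], rotation=[[0,0,0],[0,0,0],[0,0,0],[0,0,0],[0,0,0]], hand=[0,0,0,0,0])

```text
t: 15.45
ee_pos: [0.4976, -0.3194, 0.2012]
orientation: [0.706, -0.017, 0.708, 0.018]
wrist_force: [-0.1, -0.5, -0.0]
opening: 0.0853
```

```bash
python3 -c "
from h import *
import pickle
s=read_state();im=vision.grab_frame('wrist')[:,:,::-1].copy();pickle.dump((s,im),open('w6.pkl','wb'))
im=cv2.resize(im,None,fx=1.5,fy=1.5,interpolation=2)
draw(im,box([.5605,-.274],np.radians(3),.12,.028,0,.03),'wrist',s,k=1.5)
draw(im,box([.562,-.399],np.radians(-9),.12,.028,0,.03),'wrist',s,k=1.5)
cv2.imwrite('pics/w6.png',im)
go([.56,-.274,.1],93)"
```

```text
pos [ 0.498 -0.319  0.201] tooly [-0.05   0.999  0.001] toolz [ 0.999  0.05  -0.001] t15.5 open 0.0853
 -> d [4.053 1.689 2.578] mm 127.28758169202881 [-0.021 -0.013 -0.005]
```

View pics/w6.png

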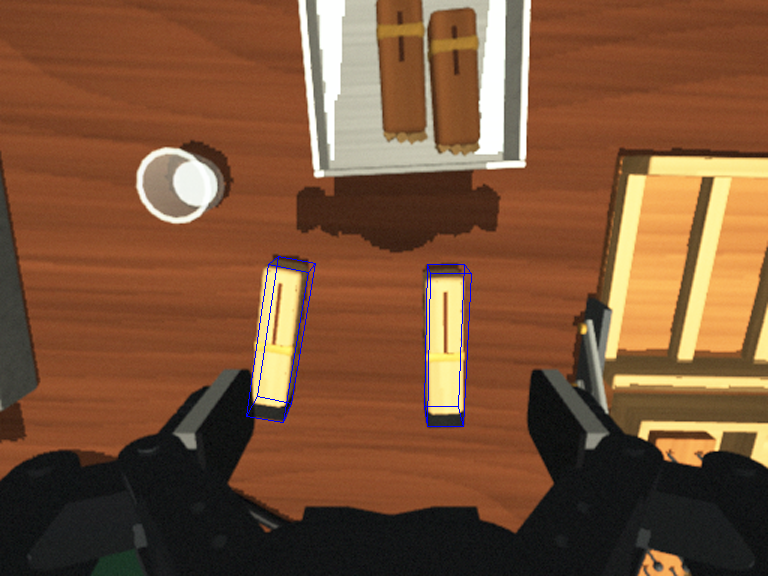

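Request:
apply_moves(delta_pos=[[1.2,0.4,0.6],[2.4,0.8,1.3],[3.6,1.2,2],[4.8,1.67,2.6],[4.8,1.67,2.6]], rotation=[[0,0,0],[0,0,0],[0,0,0],[0,0,0],[0,0,0]], hand=[90,90,90,90,90])

```text
t: 15.92
ee_pos: [0.5612, -0.2701, 0.0766]
orientation: [0.705, -0.017, 0.709, 0.021]
wrist_force: [-1.0, 1.6, -0.2]
opening: 0.0549
```

Request:
apply_moves(delta_pos=[[0,0,0],[0,0,0],[0.8,0,0],[1.6,0,0],[1.6,0,0]], rotation=[[0,0,0],[0,0,0],[0,0,0],[0,0,0],[0,0,0]], hand=[90,90,90,90,90])

```text
t: 16.33
ee_pos: [0.5595, -0.2761, 0.0406]
orientation: [0.706, -0.017, 0.708, 0.017]
wrist_force: [-1.5, -0.3, -0.1]
opening: 0.0555
```

```bash
python3 -c "
from h import *
go([.5605,-.274,.018],93)"
```

```text
pos [ 0.56  -0.276  0.041] tooly [-0.048  0.999 -0.   ] toolz [ 0.999  0.048 -0.003] t16.3 open 0.0555
 -> d [0.905 0.083 0.046] mm 22.75397070087573 [-0.04  -0.027  0.001]
```

Request:
apply_moves(delta_pos=[[0.5,0.05,0],[0.9,0.05,0],[0.9,0.05,0],[0.9,0.05,0],[0.9,0.05,0]], rotation=[[0,0,0],[0,0,0],[0,0,0],[0,0,0],[0,0,0]], hand=[90,90,90,255,255], force=60)

```text
t: 16.75
ee_pos: [0.5619, -0.2736, 0.0202]
orientation: [0.707, -0.018, 0.707, 0.018]
wrist_force: [-0.6, -0.7, -0.0]
opening: 0.0321
```

Request:
apply_moves(delta_pos=[[0,0,0],[0,0,0],[0,0,0],[0,0,0],[-0.5,0,0]], rotation=[[0,0,0],[0,0,0],[0,0,0],[0,0,0],[0,0,0]], hand=[255,255,255,255,255])

```text
t: 17.17
ee_pos: [0.5605, -0.2733, 0.031]
orientation: [0.706, -0.017, 0.708, 0.018]
wrist_force: [-0.1, 0.8, -0.9]
opening: 0.0259
```

Request:
apply_moves(delta_pos=[[-0.7,0,0],[-1.6,0,0],[-2.6,0,0],[-3.6,0,0],[-3.6,0,0]], rotation=[[0,0,0],[0,0,0],[0,0,0],[0,0,0],[0,0,0]], hand=[255,255,255,255,255])

```text
t: 17.58
ee_pos: [0.5641, -0.2736, 0.1278]
orientation: [0.709, -0.019, 0.705, 0.017]
wrist_force: [0.8, -0.7, -0.3]
opening: 0.0263
```

```bash
python3 -c "
from h import *
go([.4925,-.125,.12],91.2)"
```

```text
pos [ 0.564 -0.274  0.128] tooly [-0.05   0.999 -0.003] toolz [0.999 0.05  0.007] t17.6 open 0.0263
 -> d [ 0.278  6.079 -2.566] mm 165.10641618654418 [0.279 0.063 0.023]
```

Request:
apply_moves(delta_pos=[[-0.5,0.9,-1],[-0.5,2.4,-1.7],[-0.5,3.9,-2.4],[-0.5,5.4,-2.44],[-0.3,6.1,-2.44]], rotation=[[0,0,0],[0.1,0,0],[0.2,0,0],[0.3,0,0],[0.3,0,0]], hand=[255,255,255,255,255])

```text
t: 18.0
ee_pos: [0.4919, -0.1199, 0.1311]
orientation: [0.708, -0.007, 0.707, 0.008]
wrist_force: [1.0, 0.5, -0.8]
opening: 0.0265
```

Request:
apply_moves(delta_pos=[[0,0,0],[0.4,0,0],[1,0,0],[1.8,0,0],[1.8,0,0]], rotation=[[0,0,0],[0,0,0],[0,0,0],[0,0,0],[0,0,0]], hand=[255,255,255,255,255])

```text
t: 18.42
ee_pos: [0.4912, -0.1257, 0.0814]
orientation: [0.705, -0.006, 0.709, 0.006]
wrist_force: [-1.3, -0.3, -0.8]
opening: 0.0262
```

```bash
python3 -c "
from h import *
vision.grab_frame('wrist')
s=read_state();im=vision.grab_frame('wrist')[:,:,::-1].copy();im=cv2.resize(im,None,fx=1.5,fy=1.5)
y=np.radians(1.2);c=np.array([.4913,-.038])
for i in range(4):
    o=-87+58*i;p=c+np.array([-np.sin(y),np.cos(y)])*o/1000
    draw(im,box(p,y,.136,.046,.008,.022),'wrist',s,k=1.5)
z=s['ee_pos'][2]-.018
draw(im,box(s['ee_pos'],y,.12,.028,z,z+.03),'wrist',s,k=1.5,col=(0,255,0))
cv2.imwrite('pics/w7.png',im)
go([.4925,-.125,.027],91.2)"
```

```text
pos [ 0.493 -0.125  0.084] tooly [-0.018  1.     0.   ] toolz [ 1.     0.018 -0.002] t18.5 open 0.0262
 -> d [ 2.278 -0.001  0.003] mm 56.94493136388657 [-0.032 -0.019 -0.004]
```

View pics/w7.png

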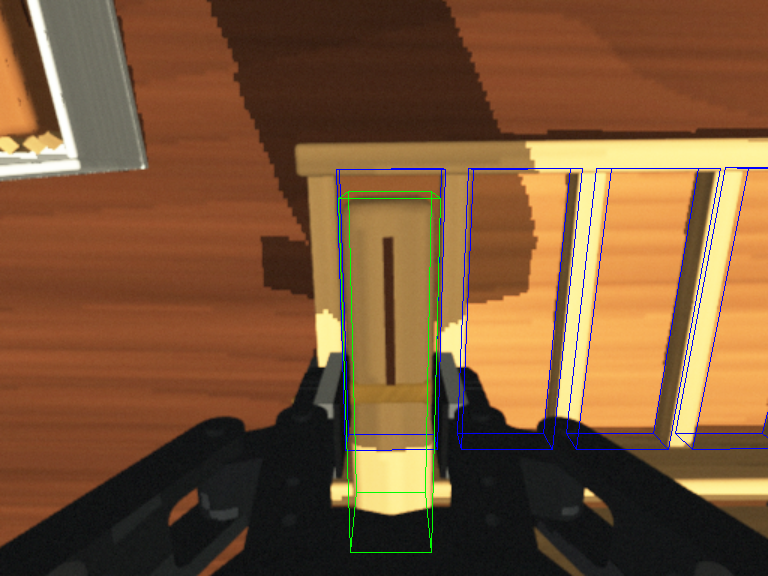

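Request:
apply_moves(delta_pos=[[0.6,0,0],[1.2,0,0],[1.8,0,0],[2.25,0,0],[2.25,0,0]], rotation=[[0,0,0],[0,0,0],[0,0,0],[0,0,0],[0,0,0]], hand=[255,255,255,255,255])

```text
t: 18.93
ee_pos: [0.4935, -0.1248, 0.0277]
orientation: [0.707, -0.006, 0.707, 0.006]
wrist_force: [0.1, 0.2, -0.3]
opening: 0.0263
```

Request:
apply_moves(delta_pos=[[0,0,0],[0,0,0],[0,0,0],[0,0,0],[-1,0,0]], rotation=[[0,0,0],[0,0,0],[0,0,0],[0,0,0],[0,0,0]], hand=[145,145,145,145,145])

```text
t: 19.35
ee_pos: [0.4912, -0.1242, 0.0511]
orientation: [0.705, -0.006, 0.709, 0.007]
wrist_force: [0.3, -0.4, -0.2]
opening: 0.0367
```

Request:
apply_moves(delta_pos=[[-1.2,0,0],[-2.5,0,0],[-4,0,0],[-5,0,0],[-5,0,0]], rotation=[[0,0,0],[0,0,0],[0,0,0],[0,0,0],[0,0,0]], hand=[145,145,145,145,145])

```text
t: 19.77
ee_pos: [0.4955, -0.1239, 0.1835]
orientation: [0.71, -0.007, 0.704, 0.006]
wrist_force: [1.4, 0.4, -0.4]
opening: 0.0369
```

```bash
python3 -c "
from h import *
s=read_state();im=vision.grab_frame('wrist')[:,:,::-1].copy();im=cv2.resize(im,None,fx=1.5,fy=1.5)
draw(im,box([.4925,-.125],np.radians(1.2),.12,.028,.008,.038),'wrist',s,k=1.5)
a=im[120:480,250:520]
s2=vision.grab_frame('side')[:,:,::-1][145:320,190:350].copy();s2=cv2.resize(s2,(400,437))
cv2.imwrite('pics/w8.png',np.hstack([a,s2[:360]]))
go([.49,-.33,.20],93);go([.51,-.35,.20],81)"
```

```text
pos [ 0.493 -0.125  0.179] tooly [-0.018  1.    -0.001] toolz [1.    0.018 0.002] t19.9 open 0.0370
 -> d [-0.811 -8.213 -0.283] mm 206.43956470953944 [-0.329  0.021  0.012]
pos [ 0.493 -0.125  0.179] tooly [-0.018  1.    -0.001] toolz [1.    0.018 0.002] t19.9 open 0.0370
 -> d [-0.809 -9.027  0.502] mm 226.92424739743532 [1.671 0.023 0.01 ]
```

Request:
apply_moves(delta_pos=[[-0.4,-1.2,0],[-0.8,-2.5,0],[-0.8,-3.8,0],[-0.8,-4.7,0],[-0.8,-4.7,0]], rotation=[[0,0,0],[0,0,0],[0,0,0],[0,0,0],[0,0,0]], hand=[90,90,90,90,90])

```text
t: 20.28
ee_pos: [0.4936, -0.2476, 0.1964]
orientation: [0.706, -0.004, 0.708, 0.004]
wrist_force: [0.3, -0.5, -0.4]
opening: 0.0553
```

Request:
apply_moves(delta_pos=[[0,-1.2,0],[0,-2.5,0],[0,-3.8,0],[0,-4.7,0],[0,-4.7,0]], rotation=[[0.4,0,0],[0.8,0,0],[1.3,0,0],[1.6,0,0],[1.6,0,0]], hand=[90,90,90,90,90])

```text
t: 20.7
ee_pos: [0.4955, -0.3645, 0.196]
orientation: [0.704, 0.055, 0.706, -0.056]
wrist_force: [-1.2, -0.3, -0.8]
opening: 0.0553
```

```bash
cat >> h.py <<'E'
from scipy.optimize import minimize
def fitclamp(im,s,p0,yaw0,L=.12,W=.028,z0=0,z1=.03):
    """fit clamp's hull silhouette to pale+dark-cap mask via IoU; im BGR"""
    g=im.astype(int);m=((g[:,:,1]>105)&(g[:,:,2]>140)&(g[:,:,2]-g[:,:,0]>35)&(g[:,:,2]-g[:,:,1]<75)).astype(np.uint8)
    near=np.zeros_like(m);h=cv2.convexHull(proj(box(p0,yaw0,L+.05,W+.06,z0,z1),'wrist',s).astype(np.int32));cv2.fillConvexPoly(near,h,1)
    m=m&near
    c=max(cv2.findContours(m,0,1)[0],key=cv2.contourArea);P=plane(c[:,0].astype(float),z1,'wrist',s)[:,:2]
    r=cv2.minAreaRect((P*1000).astype(np.float32));print("pale rect",np.array(r[0])/1000,r[1],r[2])
    return m
E
python3 -c "
from h import *
import pickle
s,im=pickle.load(open('w6.pkl','rb'))
fitclamp(im,s,[.562,-.400],-.15);fitclamp(im,s,[.5605,-.274],.05)
vision.grab_frame('wrist')
s=read_state();im=vision.grab_frame('wrist')[:,:,::-1].copy();cv2.imwrite('pics/w9.png',im)
fitclamp(im,s,[.562,-.400],-.15)
go([.562,-.4,.08],81)"
```

```text
pale rect [ 0.556 -0.401] (28.68939208984375, 107.35697937011719) 83.48757934570312
pale rect [ 0.556 -0.277] (107.06314849853516, 28.448694229125977) 5.387269973754883
pale rect [ 0.555 -0.401] (29.123125076293945, 107.22708892822266) 83.63273620605469
pos [ 0.497 -0.359  0.197] tooly [0.149 0.989 0.001] toolz [ 0.989 -0.149 -0.002] t20.8 open 0.0551
 -> d [ 4.663 -1.234  2.836] mm 139.88369078416721 [ 0.069 -0.02  -0.014]
```

Request:
apply_moves(delta_pos=[[1.3,-0.3,0.7],[2.6,-0.6,1.4],[3.8,-0.9,2.1],[4.7,-1.28,2.8],[4.7,-1.28,2.8]], rotation=[[-0.2,0,0],[-0.2,0,0],[-0.2,0,0],[-0.2,0,0],[-0.2,0,0]], hand=[90,90,90,90,90])

```text
t: 21.22
ee_pos: [0.5619, -0.3995, 0.0745]
orientation: [0.704, 0.046, 0.708, -0.043]
wrist_force: [-1.8, 0.3, -0.3]
opening: 0.0555
```

Request:
apply_moves(delta_pos=[[0,0,0],[0,0,0],[0.6,0,0],[1.3,0,0],[1.3,0,0]], rotation=[[0,0,0],[0,0,0],[0,0,0],[0,0,0],[0,0,0]], hand=[90,90,90,90,90])

```text
t: 21.63
ee_pos: [0.5601, -0.4003, 0.0464]
orientation: [0.705, 0.045, 0.707, -0.045]
wrist_force: [-1.1, 0.6, -1.3]
opening: 0.0553
```

```bash
python3 -c "
from h import *
vision.grab_frame('side');go([.5615,-.401,.019],83)"
```

```text
pos [ 0.561 -0.401  0.048] tooly [0.127 0.992 0.   ] toolz [ 0.992 -0.127 -0.002] t21.7 open 0.0556
 -> d [ 1.15  -0.015  0.037] mm 28.761212344143033 [-0.05  -0.019 -0.004]
```

Request:
apply_moves(delta_pos=[[0.6,0,0],[1.15,0,0],[1.15,0,0],[1.15,0,0],[1.15,0,0]], rotation=[[0,0,0],[0,0,0],[0,0,0],[0,0,0],[0,0,0]], hand=[90,90,90,255,255])

```text
t: 22.1
ee_pos: [0.5621, -0.4012, 0.0198]
orientation: [0.706, 0.045, 0.706, -0.045]
wrist_force: [-1.1, -0.0, 0.6]
opening: 0.0318
```

Request:
apply_moves(delta_pos=[[0,0,0],[0,0,0],[0,0,0],[0,0,0],[-0.5,0,0]], rotation=[[0,0,0],[0,0,0],[0,0,0],[0,0,0],[0,0,0]], hand=[255,255,255,255,255])

```text
t: 22.52
ee_pos: [0.5606, -0.4008, 0.0304]
orientation: [0.705, 0.046, 0.707, -0.045]
wrist_force: [-1.2, -0.6, -0.8]
opening: 0.026
```

Request:
apply_moves(delta_pos=[[-0.8,0,0],[-2,0,0],[-3,0,0],[-4,0,0],[-4,0,0]], rotation=[[0,0,0],[0,0,0],[-0.4,0,0],[-0.9,0,0],[-1.35,0,0]], hand=[255,255,255,255,255])

```text
t: 22.93
ee_pos: [0.5643, -0.4018, 0.1385]
orientation: [0.709, -0.007, 0.705, 0.004]
wrist_force: [1.4, -0.3, 0.0]
opening: 0.0263
```

```bash
python3 -c "
from h import *
vision.grab_frame('side');go([.492,-.067,.13],91.2)"
```

```text
pos [ 0.563 -0.402  0.136] tooly [-0.019  1.    -0.003] toolz [1.    0.019 0.004] t23.0 open 0.0262
 -> d [ 0.192 13.442 -2.601] mm 342.31658555082714 [-0.02   0.041  0.026]
```

Request:
apply_moves(delta_pos=[[0,1.3,-0.8],[0,2.7,-1.6],[0,4.1,-2.4],[0,5.5,-2.5],[0,6.7,-2.5]], rotation=[[0,0,0],[0,0,0],[0,0,0],[0,0,0],[0,0,0]], hand=[255,255,255,255,255])

```text
t: 23.4
ee_pos: [0.4946, -0.233, 0.132]
orientation: [0.706, -0.004, 0.708, 0.004]
wrist_force: [0.2, 0.4, -1.4]
opening: 0.0261
```

Request:
apply_moves(delta_pos=[[0,1.5,0],[0,3,0],[0,4.5,0],[0,6,0],[0,6.7,0]], rotation=[[0,0,0],[0,0,0],[0,0,0],[0,0,0],[0,0,0]], hand=[255,255,255,255,255])

```text
t: 23.82
ee_pos: [0.4944, -0.0621, 0.1326]
orientation: [0.707, -0.005, 0.707, 0.007]
wrist_force: [0.1, -0.3, -0.7]
opening: 0.0261
```

Request:
apply_moves(delta_pos=[[0,0,0],[0.6,0,0],[1.3,0,0],[2,0,0],[2,0,0]], rotation=[[0,0,0],[0,0,0],[0,0,0],[0,0,0],[0,0,0]], hand=[255,255,255,255,255])

```text
t: 24.23
ee_pos: [0.493, -0.068, 0.0796]
orientation: [0.705, -0.004, 0.709, 0.004]
wrist_force: [-0.7, -0.8, -0.5]
opening: 0.0259
```

```bash
python3 -c "
from h import *
vision.grab_frame('side')
s=read_state();im=vision.grab_frame('wrist')[:,:,::-1].copy();im=cv2.resize(im,None,fx=1.5,fy=1.5)
y=np.radians(1.2);c=np.array([.4913,-.038])
z=s['ee_pos'][2]-.018
for i in range(4):
    o=-87+58*i;p=c+np.array([-np.sin(y),np.cos(y)])*o/1000
    draw(im,box(p,y,.136,.046,.008,.022),'wrist',s,k=1.5)
draw(im,box(s['ee_pos'],y,.12,.028,z,z+.03),'wrist',s,k=1.5,col=(0,255,0))
draw(im,box([.4925,-.125],y,.12,.028,.008,.038),'wrist',s,k=1.5,col=(0,255,0))
cv2.imwrite('pics/w10.png',im)
go([.492,-.067,.028],91.2)"
```

```text
pos [ 0.494 -0.067  0.082] tooly [-0.013  1.     0.   ] toolz [ 1.     0.013 -0.002] t24.3 open 0.0261
 -> d [ 2.157  0.019 -0.092] mm 53.98345273160518 [-0.08  -0.016 -0.001]
```

View pics/w10.png

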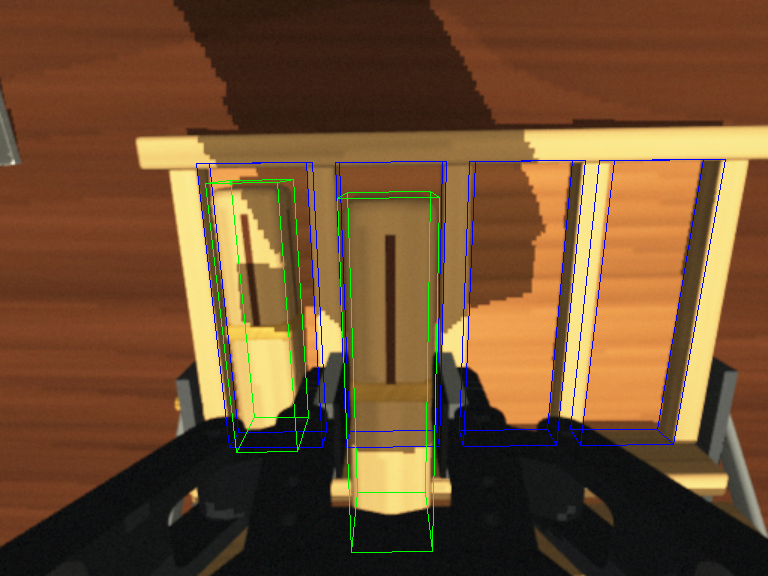

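Request:
apply_moves(delta_pos=[[0.6,0,0],[1.2,0,0],[1.8,0,0],[2.15,0,0],[2.15,0,0]], rotation=[[0,0,0],[0,0,0],[0,0,0],[0,0,0],[0,0,0]], hand=[255,255,255,255,255])

```text
t: 24.75
ee_pos: [0.495, -0.0674, 0.0281]
orientation: [0.707, -0.005, 0.707, 0.004]
wrist_force: [0.5, -0.6, -1.2]
opening: 0.0263
```

Request:
apply_moves(delta_pos=[[0,0,0],[0,0,0],[0,0,0],[0,0,0],[-1,0,0]], rotation=[[0,0,0],[0,0,0],[0,0,0],[0,0,0],[0,0,0]], hand=[145,145,145,145,145])

```text
t: 25.17
ee_pos: [0.4931, -0.0673, 0.0512]
orientation: [0.705, -0.005, 0.709, 0.005]
wrist_force: [-0.0, -0.9, 0.1]
opening: 0.037
```

Request:
apply_moves(delta_pos=[[-1.2,0,0],[-2.5,0,0],[-4,0,0],[-5.4,0,0],[-5.8,0,0]], rotation=[[0,0,0],[0,0,0],[0,0,0],[0,0,0],[0,0,0]], hand=[145,145,145,145,145])

```text
t: 25.58
ee_pos: [0.4968, -0.0664, 0.2033]
orientation: [0.709, -0.005, 0.705, 0.005]
wrist_force: [1.6, -0.3, -0.2]
opening: 0.0369
```

Request:
apply_moves(delta_pos=[[0,1.5,0],[0,3,0],[0,4.5,0],[0,6,0],[0,6.5,0]], rotation=[[0,0,0],[0,0,0],[0,0,0],[0,0,0],[-0.5,0,0]], hand=[90,90,90,90,90])

```text
t: 26.0
ee_pos: [0.4921, 0.1015, 0.1993]
orientation: [0.707, -0.024, 0.706, 0.026]
wrist_force: [-0.9, 0.7, 0.5]
opening: 0.0547
```

Request:
apply_moves(delta_pos=[[0,1.5,0],[0,3,0],[0,4.5,0],[0,5,0],[0,5,0]], rotation=[[-0.6,0,0],[-1.2,0,0],[-1.3,0,0],[-1.3,0,0],[-1.3,0,0]], hand=[90,90,90,90,90])

```text
t: 26.42
ee_pos: [0.4835, 0.2244, 0.1987]
orientation: [0.703, -0.073, 0.703, 0.074]
wrist_force: [0.5, 0.5, -0.9]
opening: 0.0552
```

```bash
python3 -c "
from h import *
vision.grab_frame('side')
s=read_state();im=vision.grab_frame('wrist')[:,:,::-1].copy();cv2.imwrite('pics/w11.png',im)
m=fitclamp(im,s,[.5445,.268],.19);print(cv2.boundingRect(m),m.sum())
go([.543,.268,.08],102)"
```

```text
pale rect [0.538 0.272] (107.41622161865234, 28.475427627563477) 11.108563423156738
(281, 187, 30, 93) 2292
pos [0.484 0.22  0.198] tooly [-0.202  0.979 -0.001] toolz [ 0.979  0.202 -0.001] t26.5 open 0.0554
 -> d [4.72  1.419 2.691] mm 140.38931191368093 [-0.059 -0.005  0.007]
```

Request:
apply_moves(delta_pos=[[1.3,0.4,0.7],[2.6,0.8,1.4],[3.8,1.2,2.1],[4.7,1.55,2.77],[4.7,1.55,2.77]], rotation=[[0,0,0],[0,0,0],[0,0,0],[0,0,0],[0,0,0]], hand=[90,90,90,90,90])

```text
t: 26.93
ee_pos: [0.5455, 0.2702, 0.0758]
orientation: [0.702, -0.071, 0.705, 0.07]
wrist_force: [-1.1, -0.8, -0.1]
opening: 0.0549
```

Request:
apply_moves(delta_pos=[[0,0,0],[0,0,0],[0.6,0,0],[1.2,0,0],[1.2,0,0]], rotation=[[0,0,0],[0,0,0],[0,0,0],[0,0,0],[0,0,0]], hand=[90,90,90,90,90])

```text
t: 27.35
ee_pos: [0.5441, 0.2697, 0.0502]
orientation: [0.703, -0.071, 0.704, 0.07]
wrist_force: [0.0, -0.9, 0.4]
opening: 0.0557
```

```bash
python3 -c "
from h import *
vision.grab_frame('side');go([.544,.272,.019],101.3)"
```

```text
pos [0.544 0.27  0.051] tooly [-0.2    0.98  -0.001] toolz [ 0.98  0.2  -0.  ] t27.4 open 0.0554
 -> d [ 1.292  0.069 -0.001] mm 32.35542454347242 [ 0.036 -0.004  0.011]
```

Request:
apply_moves(delta_pos=[[0.6,0.05,0],[1.25,0.05,0],[1.25,0.05,0],[1.25,0.05,0],[1.25,0.05,0]], rotation=[[0,0,0],[0,0,0],[0,0,0],[0,0,0],[0,0,0]], hand=[90,90,90,255,255])

```text
t: 27.82
ee_pos: [0.5447, 0.2734, 0.0205]
orientation: [0.704, -0.071, 0.703, 0.071]
wrist_force: [0.3, 0.2, 0.0]
opening: 0.0319
```

Request:
apply_moves(delta_pos=[[0,0,0],[0,0,0],[0,0,0],[0,0,0],[-0.5,0,0]], rotation=[[0,0,0],[0,0,0],[0,0,0],[0,0,0],[0,0,0]], hand=[255,255,255,255,255])

```text
t: 28.23
ee_pos: [0.5438, 0.2726, 0.0315]
orientation: [0.703, -0.072, 0.704, 0.071]
wrist_force: [-0.6, -0.0, -0.8]
opening: 0.0258
```

Request:
apply_moves(delta_pos=[[-0.8,0,0],[-2,0,0],[-3,0,0],[-4,0,0],[-4,0,0]], rotation=[[0,0,0],[0.4,0,0],[0.9,0,0],[1.4,0,0],[1.7,0,0]], hand=[255,255,255,255,255])

```text
t: 28.65
ee_pos: [0.546, 0.2753, 0.1382]
orientation: [0.709, -0.006, 0.705, 0.009]
wrist_force: [0.8, 0.7, -0.4]
opening: 0.0264
```

```bash
python3 -c "
from h import *
vision.grab_frame('side');go([.4905,.049,.13],91.2)"
```

```text
pos [0.545 0.275 0.136] tooly [-0.02   1.     0.003] toolz [1.    0.02  0.005] t28.7 open 0.0260
 -> d [ 0.207 -8.976 -2.379] mm 232.20331373003935 [-0.011  0.046 -0.027]
```

Request:
apply_moves(delta_pos=[[0,-0.8,-0.8],[0,-1.7,-1.6],[0,-2.6,-2.3],[0,-3.6,-2.3],[0,-4.5,-2.3]], rotation=[[0,0,0],[0,0,0],[0,0,0],[0,0,0],[0,0,0]], hand=[255,255,255,255,255])

```text
t: 29.12
ee_pos: [0.4882, 0.1579, 0.1324]
orientation: [0.707, -0.01, 0.707, 0.009]
wrist_force: [0.8, -0.4, -1.0]
opening: 0.0265
```

Request:
apply_moves(delta_pos=[[0,-1.2,0],[0,-2.4,0],[0,-3.6,0],[0,-4.4,0],[0,-4.4,0]], rotation=[[0,0,0],[0,0,0],[0,0,0],[0,0,0],[0,0,0]], hand=[255,255,255,255,255])

```text
t: 29.53
ee_pos: [0.4916, 0.0439, 0.1316]
orientation: [0.706, -0.008, 0.708, 0.005]
wrist_force: [0.8, -0.2, -1.0]
opening: 0.0258
```

Request:
apply_moves(delta_pos=[[0,0,0],[0.6,0,0],[1.3,0,0],[2,0,0],[2,0,0]], rotation=[[0,0,0],[0,0,0],[0,0,0],[0,0,0],[0,0,0]], hand=[255,255,255,255,255])

```text
t: 29.95
ee_pos: [0.4907, 0.0504, 0.08]
orientation: [0.706, -0.009, 0.708, 0.009]
wrist_force: [-0.2, 1.1, -0.4]
opening: 0.0264
```

```bash
python3 -c "
from h import *
vision.grab_frame('side')
s=read_state();im=vision.grab_frame('wrist')[:,:,::-1].copy();im=cv2.resize(im,None,fx=1.5,fy=1.5)
y=np.radians(1.2);c=np.array([.4913,-.038])
z=s['ee_pos'][2]-.018
for i in range(4):
    o=-87+58*i;p=c+np.array([-np.sin(y),np.cos(y)])*o/1000
    draw(im,box(p,y,.136,.046,.008,.022),'wrist',s,k=1.5)
draw(im,box(s['ee_pos'],y,.12,.028,z,z+.03),'wrist',s,k=1.5,col=(0,255,0))
cv2.imwrite('pics/w12.png',im)
go([.4905,.049,.028],91.2)"
```

```text
pos [0.492 0.051 0.082] tooly [-0.026  1.     0.001] toolz [ 1.     0.026 -0.001] t30.1 open 0.0259
 -> d [ 2.169 -0.068 -0.053] mm 54.26785106833929 [ 0.05  -0.01  -0.006]
```

View pics/w12.png

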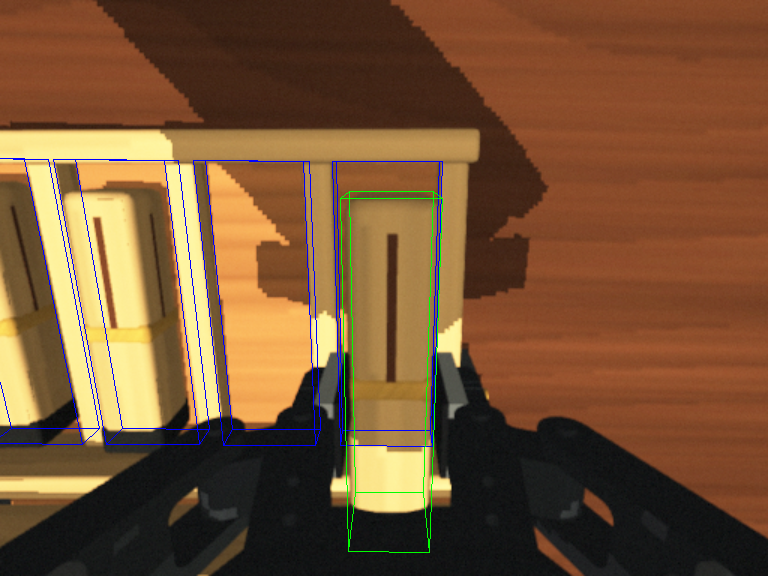

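Request:
apply_moves(delta_pos=[[0.6,-0.05,0],[1.2,-0.05,0],[1.8,-0.05,0],[2.15,-0.05,0],[2.15,-0.05,0]], rotation=[[0,0,0],[0,0,0],[0,0,0],[0,0,0],[0,0,0]], hand=[255,255,255,255,255])

```text
t: 30.47
ee_pos: [0.4928, 0.0493, 0.0284]
orientation: [0.707, -0.009, 0.707, 0.009]
wrist_force: [-0.2, -0.2, -0.4]
opening: 0.0261
```

Request:
apply_moves(delta_pos=[[0,0,0],[0,0,0],[0,0,0],[0,0,0],[-1,0,0]], rotation=[[0,0,0],[0,0,0],[0,0,0],[0,0,0],[0,0,0]], hand=[145,145,145,145,145])

```text
t: 30.88
ee_pos: [0.4905, 0.0476, 0.0511]
orientation: [0.705, -0.009, 0.709, 0.008]
wrist_force: [-0.4, -0.9, 0.5]
opening: 0.0367
```

Request:
apply_moves(delta_pos=[[-1.2,0,0],[-2.5,-0.5,-0.5],[-4,-1.5,-1],[-5.4,-2.5,-1.2],[-6.6,-3.4,-1.2]], rotation=[[0,0,0],[0,0,0],[0,0,0],[0,0,0],[0,0,0]], hand=[60,60,60,60,60])

```text
t: 31.3
ee_pos: [0.4626, -0.0364, 0.2181]
orientation: [0.707, -0.009, 0.707, 0.009]
wrist_force: [1.4, -0.2, -0.8]
opening: 0.065
```

```bash
python3 -c "
from h import *
sc=vision.grab_frame('scene')[:,:,::-1]
sd=vision.grab_frame('side')[:,:,::-1]
s=read_state();im=vision.grab_frame('wrist')[:,:,::-1]
f=lambda a,w,h:cv2.resize(a,(w,h),interpolation=2)
top=np.hstack([f(sc,400,300),f(sc[300:384,230:342],400,300)])
bot=np.hstack([f(im[80:330,100:433],400,300),f(sd[100:325,150:450],400,300)])
cv2.imwrite('pics/c1.png',np.vstack([top,bot]))
print(s['joint_positions']);go([.652,-.036,.222],1.2)"
```

```text
[ 0.669  0.387 -0.934  1.962  0.381  0.971  1.139]
pos [ 0.465 -0.038  0.218] tooly [-0.018  1.    -0.002] toolz [1.    0.018 0.004] t31.4 open 0.0651
 -> d [-0.112 -0.038  7.472] mm 186.81592907774896 [14.976  0.044 -0.018]
```

View pics/c1.png

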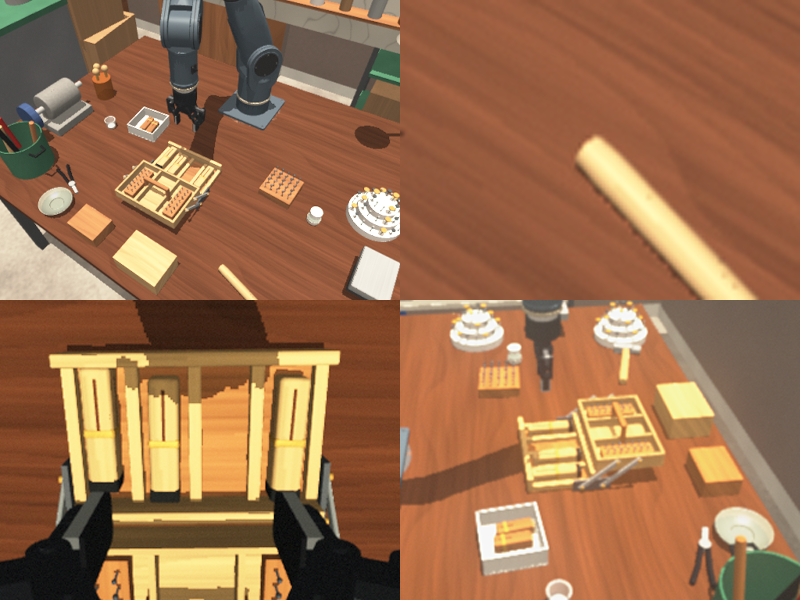

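Request:
apply_moves(delta_pos=[[0,0,0.5],[0,0,1],[0,0,1.5],[0,0,2],[0,0,2.5]], rotation=[[1,0,0],[2,0,0],[3,0,0],[4,0,0],[5,0,0]], hand=[60,60,60,60,60])

```text
t: 31.87
ee_pos: [0.5267, -0.0334, 0.2152]
orientation: [0.684, 0.176, 0.685, -0.176]
wrist_force: [-0.4, 0.6, -0.3]
opening: 0.0649
```

Request:
apply_moves(delta_pos=[[0,0.25,0.45],[0,0.5,0.9],[0,0.75,1.3],[0,1,1.75],[0,1.2,2.2]], rotation=[[1,0,0],[2,0,0],[3,0,0],[4,0,0],[5,0,0]], hand=[60,60,60,60,60])

```text
t: 32.28
ee_pos: [0.5894, -0.0328, 0.215]
orientation: [0.615, 0.347, 0.617, -0.347]
wrist_force: [0.1, 0.8, -0.1]
opening: 0.0654
```

Request:
apply_moves(delta_pos=[[0,0.45,0.25],[0,0.9,0.5],[0,1.3,0.8],[0,1.75,1],[0,2.15,1.3]], rotation=[[1,0,0],[2,0,0],[3,0,0],[4,0,0],[5,0,0]], hand=[60,60,60,60,60])

```text
t: 32.7
ee_pos: [0.6522, -0.0322, 0.2148]
orientation: [0.505, 0.494, 0.506, -0.495]
wrist_force: [-0.0, 0.7, 0.5]
opening: 0.0649
```

```bash
python3 -c "
from h import *
vision.grab_frame('side');vision.grab_frame('side')
go([.653,-.034,.098],1.2)"
```

```text
pos [ 0.653 -0.033  0.215] tooly [ 1.     0.023 -0.001] toolz [ 0.023 -1.    -0.   ] t32.8 open 0.0653
 -> d [4.665 0.008 0.055] mm 116.63929491954994 [ 0.022 -0.003  0.013]
```

Request:
apply_moves(delta_pos=[[1.2,0,0],[2.4,0,0],[3.6,0,0],[4.65,0,0],[4.65,0,0]], rotation=[[0,0,0],[0,0,0],[0,0,0],[0,0,0],[0,0,0]], hand=[60,60,60,60,60], force=40)

```text
t: 33.22
ee_pos: [0.6478, -0.0338, 0.0942]
orientation: [0.505, 0.49, 0.51, -0.495]
wrist_force: [-1.6, -0.3, -0.8]
opening: 0.0652
```

Request:
apply_moves(delta_pos=[[0,0,0],[0,0,0],[0,0,0],[0,0,0],[0,0,0]], rotation=[[0,0,0],[0,0,0],[0,0,0],[0,0,0],[0,0,0]], hand=[60,60,255,255,255])

```text
t: 33.63
ee_pos: [0.6528, -0.0344, 0.1015]
orientation: [0.507, 0.494, 0.505, -0.493]
wrist_force: [0.5, 0.2, 0.2]
opening: 0.0297
```

Request:
apply_moves(delta_pos=[[0,0,0],[0,0,0],[0,0,0],[0,0,0],[0,0,0]], rotation=[[0,0,0],[0,0,0],[0,0,0],[0,0,0],[0,0,0]], hand=[255,255,255,255,255])

```text
t: 34.05
ee_pos: [0.6527, -0.0344, 0.101]
orientation: [0.506, 0.494, 0.506, -0.494]
wrist_force: [-1.1, -1.3, 6.2]
opening: 0.0128
```

Request:
apply_moves(delta_pos=[[-0.44,-0.43,0],[-0.7,-0.76,0],[-0.93,-1.11,0],[-1.13,-1.48,0],[-1.28,-1.87,0]], rotation=[[0,0,0],[0,0,0],[0,0,0],[0,0,0],[0,0,0]], hand=[255,255,255,255,255])

```text
t: 34.47
ee_pos: [0.6067, -0.0358, 0.1328]
orientation: [0.507, 0.495, 0.505, -0.493]
wrist_force: [5.6, -1.2, -3.4]
opening: 0.0131
```

```bash
python3 -c "
from h import *
go([.492,-.036,.098],1.2)"
```

```text
pos [ 0.607 -0.036  0.133] tooly [1.    0.024 0.003] toolz [ 0.024 -1.     0.   ] t34.5 open 0.0131
 -> d [ 1.376 -4.59  -0.101] mm 119.81318207253067 [ 0.026  0.001 -0.031]
```

Request:
apply_moves(delta_pos=[[-0.11,-0.41,0],[-0.18,-0.82,0],[-0.21,-1.24,0],[-0.21,-1.66,0],[-0.15,-2.08,0]], rotation=[[0,0,0],[0,0,0],[0,0,0],[0,0,0],[0,0,0]], hand=[255,255,255,255,255])

```text
t: 34.88
ee_pos: [0.5547, -0.0373, 0.137]
orientation: [0.507, 0.495, 0.505, -0.493]
wrist_force: [3.4, -2.3, 5.0]
opening: 0.0134
```

Request:
apply_moves(delta_pos=[[0.09,-0.41,0],[0.22,-0.81,0],[0.39,-1.19,0],[0.61,-1.55,0],[0.85,-1.89,0]], rotation=[[0,0,0],[0,0,0],[0,0,0],[0,0,0],[0,0,0]], hand=[255,255,255,255,255])

```text
t: 35.3
ee_pos: [0.5059, -0.0387, 0.115]
orientation: [0.506, 0.494, 0.505, -0.494]
wrist_force: [1.8, -3.1, -0.8]
opening: 0.0128
```

Request:
apply_moves(delta_pos=[[0.15,-0.17,0],[0.3,-0.33,0],[0.45,-0.5,0],[0.62,-0.64,0],[0.64,-0.66,0]], rotation=[[0,0,0],[0,0,0],[0,0,0],[0,0,0],[0,0,0]], hand=[255,255,255,255,255])

```text
t: 35.72
ee_pos: [0.4918, -0.0391, 0.1006]
orientation: [0.507, 0.495, 0.504, -0.493]
wrist_force: [-2.1, -6.3, 28.5]
opening: 0.0133
```

```bash
python3 -c "
from h import *
vision.grab_frame('side');print(read_state()['wrist_force']);go([.492,-.036,.098],1.2)"
```

```text
[-2.073 -6.226 26.181]
pos [ 0.492 -0.039  0.101] tooly [1.    0.023 0.005] toolz [ 0.023 -1.     0.002] t35.8 open 0.0126
 -> d [ 0.103  0.009 -0.122] mm 3.9966439145823944 [ 0.02   0.016 -0.047]
```

Request:
apply_moves(delta_pos=[[-0.05,0,0],[-0.05,0,0],[-0.05,0,0],[-0.05,0,0],[-0.05,0,0]], rotation=[[0,0,0],[0,0,0],[0,0,0],[0,0,0],[0,0,0]], hand=[60,60,60,60,60])

```text
t: 36.18
ee_pos: [0.4897, -0.0379, 0.0995]
orientation: [0.506, 0.494, 0.506, -0.494]
wrist_force: [0.3, 1.1, -0.4]
opening: 0.0656
```

Request:
apply_moves(delta_pos=[[-0.7,0,0],[-1.7,0,0],[-2.8,0,0],[-4,0,0],[-5,0,0]], rotation=[[0,0,0],[0,0,0],[0,0,0],[0,0,0],[0,0,0]], hand=[60,60,60,60,60])

```text
t: 36.6
ee_pos: [0.4897, -0.038, 0.2264]
orientation: [0.506, 0.494, 0.506, -0.494]
wrist_force: [1.5, 0.5, 0.0]
opening: 0.0655
```

Request:
apply_moves(delta_pos=[[0,0,0],[0,0,0],[0,0,0],[0,0,0],[0,0,0]], rotation=[[0,0,0],[0,0,0],[0,0,0],[0,0,0],[0,0,0]], hand=[60,60,60,60,60])

```text
t: 37.02
ee_pos: [0.4892, -0.0383, 0.2237]
orientation: [0.505, 0.494, 0.507, -0.494]
wrist_force: [0.5, -0.8, 0.1]
opening: 0.0654
```

```bash
python3 -c "
from h import *
s=read_state();im=vision.grab_frame('wrist')[:,:,::-1].copy()
draw(im,box([.4913,-.038],np.radians(1.2),.16,.244,.048,.086),'wrist',s,col=(0,0,255))
f=lambda a,w,h:cv2.resize(a,(w,h),interpolation=2)
sd=vision.grab_frame('side')[:,:,::-1];old=cv2.imread('pics/side0.png')
sc=vision.grab_frame('scene')[:,:,::-1]
cv2.imwrite('pics/c2.png',np.vstack([np.hstack([f(im,400,300),f(sc,400,300)]),np.hstack([f(sd[100:325,150:450],400,300),f(old[100:325,150:450],400,300)])]))
"
```

```text
(no output)
```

View pics/c2.png

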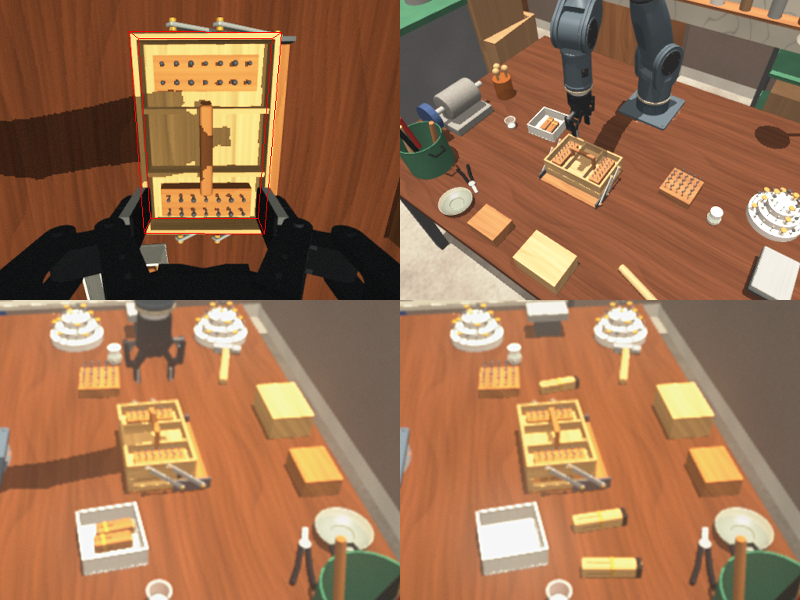

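The tray is down exactly on the closed outline. Both stubs are in the bin, no clamps are left on the bench, and the jar and cup are where they were.

```bash
python3 -c "
from bench import robot
print(robot.sign_off())"
```

```text
the job is handed in; nothing more can be done
None
```

The job is done and handed in at about 37 s of the 210 s allowed. I opened the tray by its handle, moved both stubs from the end pocket nearest the bin (pocket at −87 mm) and the one at +29 mm into the scrap bin, and laid the three clamps that were on the bench flat in their own pockets. The pocket at +29 mm was left empty. Then I swung the tray back down onto its stop.

**Last checks:**
- **Clamps:** before closing, the wrist view showed all three lying flat between the ribs.
- **Tray:** after release, its rim matched the closed outline drawn in the wrist picture, and the side picture looked the same as at the start.
- **Rest of the bench:** both stubs are in the bin, no clamps remain on the bench, and the jar and cup appear where they were.

**Disagreements:** my first estimate of the bin's position was about 7 mm off in y, and I corrected it from a close view before the first drop. The arm's position readings also ran a few mm off right after fast moves until it settled. No check failed.

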